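Scrub out the conditioning pot and load the rubber test pieces

TASK

Slide the steel pot by pushing or by its handle, never lifting or tipping it, from the round heating mark to the square rest mark on the hotplate. There, while it is still empty, scrub it with the long brush close along the inside wall, three times right down to the floor with a rise to near the rim between one and the next, and stand the brush back in its holder. Then put every rubber test piece from the turntable into the pot and see that the pot ends up slid back, centred on the round heating mark; leave the other things on the bench as they are.

Things in the scene. Friction and masses are not known exactly. Their poses are not given: they have to be found in the camera images.
- hob: Fixed hotplate, a white flat box 240 (x) by 320 (y) by 30 mm high with a flat black top; origin under its centre, top 30 mm above it. Its two marks lie side by side along its y axis, 154 mm apart, either of them on either side. The pot slides on the top with ordinary friction.
- heat_mark: Round heating mark, a grey disc 140 mm across printed on the hotplate's top; origin at its centre on the top surface. The pot stands on it at the start.
- rest_mark: Square rest mark, a white outline 140 mm square printed on the hotplate's top; origin at its centre on the top surface.
- pot: Loose open steel pot of about 0.7 kg, 128 mm across, 85 mm high, wall 4 mm, floor 5 mm thick (inside about 119 mm across); origin at the centre of its underside, z up its axis. A straight handle sticks out along its own -x, 165 mm long from the axis to its end.
- pot_handle (a point): Where to pinch the pot's handle: middle of a black bar 20 mm wide, 14 mm high and 75 mm long that runs along the pot's x axis, 125 mm from the pot's axis on its -x side and 70 mm above its underside.
- holder: Fixed grey round holder for the brush: a cup 72 mm across and 80 mm high, 64 mm across inside, floor 6 mm thick, on a foot 96 mm across; origin under its centre.
- brush: Loose long brush, 230 mm, 0.12 kg, standing upright in its holder, head down: a hard white round head 44 mm across (46 mm over its grey bands) and 55 mm high, a thin steel stem, and a wooden grip 16 mm square from 140 to 230 mm above the tip, faces along its x and y. Origin at the centre of the head's flat underside, z up the handle. The head is heavy enough for it to stand by itself.
- brush_tip (a point): Centre of the flat underside of the brush's head (same as the brush's origin).
- brush_grip (a point): Point to grip on the brush's square wooden handle, 190 mm above the tip and 40 mm below its upper end.
- turntable: Fixed foot of the turntable; origin under its centre, on the table. On it a bare aluminium platter 220 mm across spins freely and passively; its flat top is 28 mm above the table and its edge has a lip 4 mm high and 4 mm thick, at 106 to 110 mm from the axis.
- piece0: A plain black rubber test piece: a round button 29 mm across and 12.5 mm thick, lying on the turntable at the start; origin at the centre of its underside. Three to five of the five pieces are there; the rest are absent.
- piece1: A plain black rubber test piece: a round button 29 mm across and 12.5 mm thick, lying on the turntable at the start; origin at the centre of its underside. Three to five of the five pieces are there; the rest are absent.
- piece2: A plain black rubber test piece: a round button 29 mm across and 12.5 mm thick, lying on the turntable at the start; origin at the centre of its underside. Three to five of the five pieces are there; the rest are absent.
- piece3: A plain black rubber test piece: a rectangular block 36 (x) by 24 (y) by 18 mm (z), lying on the turntable at the start; origin at the centre of its underside. Three to five of the five pieces are there; the rest are absent.
- piece4: A plain black rubber test piece: a rectangular block 36 (x) by 24 (y) by 18 mm (z), lying on the turntable at the start; origin at the centre of its underside. Three to five of the five pieces are there; the rest are absent.
- durometer: Bystander, leave alone: pale green hand gauge with a dial on a small stand, 125 mm high; origin under its centre.
- slab: Bystander, leave alone: black rubber slab 70 by 110 by 60 mm; origin under its centre.
- flask: Bystander, leave alone: closed jar 52 mm across and 110 mm high; origin under its centre.

How it is judged:
On the way, in this order (a step that is already met when the one before it is completed fails the run):
1. the pot has been slid onto the square rest mark, within 20 mm, and is at rest (horizontal distance between pot and rest_mark below 0.02 m and linear speed of pot below 0.02 m/s), for 0.2 s.
2. the brush head is down in the empty pot, within 25 mm of its inner floor, beside the wall (tip 22 mm or more from the pot's axis), the pot still by the rest mark (70 mm) (z of brush_tip in the frame of pot below 0.03 m and horizontal distance between brush_tip and pot between 0.022 and 0.05 m and horizontal distance between pot and rest_mark below 0.07 m and horizontal distance between each of piece0, piece1, piece2, piece3, piece4 and pot above 0.06 m), for 0.05 s.
3. the brush head has come up along the wall, its tip 60 mm or more above the pot's underside (z of brush_tip in the frame of pot above 0.06 m and horizontal distance between brush_tip and pot between 0.022 and 0.05 m and horizontal distance between pot and rest_mark below 0.07 m), for 0.05 s.
4. the brush head is down by the floor a second time (all of step 2), for 0.05 s.
5. the brush head has come up a second time (all of step 3), for 0.05 s.
6. the brush head is down by the floor a third time (all of step 4), for 0.05 s.
7. the brush stands in its holder again, let go (horizontal distance between brush_tip and holder below 0.025 m and z of brush_tip in the frame of holder below 0.03 m and angle between brush's own z axis and vertical below 0.35 rad and contact force between brush and the fingers below 0.05 N and linear speed of brush below 0.03 m/s), for 0.2 s.
At the end, for the whole second after the job is handed in: Every test piece present lies inside the pot at rest, the pot stands level within 20 mm of the centre of the round heating mark, and the brush stands head down in its holder (horizontal distance between pot and heat_mark below 0.02 m and linear speed of pot below 0.02 m/s and angle between pot's own z axis and vertical below 0.05 rad and horizontal distance between brush_tip and holder below 0.025 m and z of brush_tip in the frame of holder below 0.03 m and angle between brush's own z axis and vertical below 0.35 rad and horizontal distance between each of piece0, piece1, piece2, piece3, piece4 and pot below 0.06 m and z of each of piece0, piece1, piece2, piece3, piece4 in the frame of pot below 0.07 m and linear speed of each of piece0, piece1, piece2, piece3, piece4 below 0.03 m/s); the robot touches nothing.
It fails at once if the pot is lifted more than 12 mm off the hotplate (z of pot in the frame of hob above 0.042 m).
It fails at once if the pot is tipped more than about 10 degrees (angle between pot's own z axis and vertical above 0.18 rad).
It fails at once if a bystander (durometer, slab or jar) is moved more than 30 mm (distance of any of durometer, slab, flask from where it was at the start of the episode above 0.03 m).
Of piece0, piece1, piece2, piece3, piece4 only 3 to 5 are there at a start; the rules pass over those that are not, and their reading is None.
At some moment in a run one of pot, piece0, piece1, piece2, piece3, piece4 may be knocked a few centimetres aside while the robot is not near it.
It also fails if it takes over 208 s, if anything falls off the work surface, if the arm or the gripper's body presses on something with over 40 N, if the wrist force passes 120 N, or if a joint passes its speed limit or range.

ROBOT

A 7-joint arm with a two-finger parallel gripper is mounted at the origin on the work surface. World frame = base frame: x ahead of the robot, y to its left, z up, the work surface at z = 0. Lengths are in m, angles in rad, forces in N, time in s.
With the tool pointing down it reaches from about 0.35 to 0.9 m from the base axis. Payload 7.2 kg.
Tool frame: the origin (TCP) lies midway between the tips of the shut fingers; the grasp point (between the pads) lies 19 mm behind it (manip.tcp_to_grasp is the distance from the TCP to the grasp point, in m); z points along the fingers, x is the direction in which the jaws open and shut, and the axes are right-handed (so a half turn about z gives the same grasp; the last joint's range is limited). The gripper opens to 88 mm and grips with 3 to 60 N. Pads are 20 mm wide; open, the fingers measure 115 mm over their backs; the gripper's body (75 mm by 178 mm) begins 61 mm behind the grasp point.
Start: joints at [-1.238, 0.411, -0.013, 1.596, 0.006, 1.134, -0.082], TCP at [0.244, 0.575, 0.223] pointing down, gripper open.
Joint ranges: [-2.95, 2.95], [-0.29, 1.99], [-1.47, 1.44], [0.14, 2.54], [-1.03, 4.17], [0.13, 1.85], [-2.86, 2.86]. Speed limits (rad/s): [2.39, 2.39, 3.01, 3.01, 3.14, 3.14, 3.14].

INTERFACE

Orientations are given as [roll, pitch, yaw] about the fixed x, y, z axes, in that order (R = Rz(yaw) Ry(pitch) Rx(roll)).
In Python, from cell import manip gives the robot as it stands. The module is installed in compiled form; this text tells all that it offers.
- The arm moves only by the tool play_rows, never from a script. Its argument "rows" is a list of rows, each a list of 3 entries, a list of its own where there are three numbers: the closure, from 0 (fully open) to 1 (shut), then the shift along the tool's x, y, z in cm, then the turn, a rotation vector about the tool's x, y, z in degrees. In form: [[gripper, [x, y, z], [ax, ay, az]], ...]. A call has 1 to 20 rows; each row is the pose to reach, as a shift and turn from the pose commanded when the call began, along the tool's axes at that moment; what a row does not reach only later rows make up. A row lasts 1/10 s, in which the tool goes at most 50 mm and 8.59 degrees, less where a joint would pass 70% of its speed; a pose out of reach is approached as far as the arm can. A call with a gripper value outside its range is refused whole. The fingers move at their own pace and stop on an object; "newtons" is the grip in N (left out, the last holds). Time passes only in rows, so rows that repeat a pose let the fingers close. It gives the time, the measured TCP pose, the force and the opening at its end, in the units of the state.
- manip.get_state(): the state, without advancing time (a new reading comes with each control period).
- manip.read_camera(name): name is "side" or "top" or "wrist"; returns a dict with "image" (384x512x3 uint8, red, green, blue), "z_map" (384x512 float32, m along the optical axis (not along the pixel's ray), 0 where there is no reading), "mtx" (3x3 intrinsics, pixels), "k1" (the pictures are not rectified: a ray, as slopes to the right and down, at radius r is drawn at 1 + k1 r^2 times it, then the intrinsics apply), "world_from_camera" (4x4, takes a point from camera to world coordinates). Camera axes: x right, y up, looking along -z (the intrinsics and any distortion apply to the point x, -y, -z); pixel columns grow to the right and rows downward; lengths in m; the calibration is good to about 2 mm. A picture is of the moment at which its call begins.
- manip.hand_in(): hands the job in, once; it reports no verdict.
The state is a dict: "t": time; "q": joint angles; "joint_velocities": joint speeds; "tau": joint torques, N m; "tcp_pos": TCP position; "tool_rot": TCP orientation; "wrist_force": force on the tool from outside, world axes, zero at the start; "ft_torque": the same for the moment, N m; "width": opening from 0.0 (shut) to 1.0 (fully open).
Only numpy, scipy, OpenCV 4.12 (cv2) and the standard library are available. Lean on these libraries where they do the work, as an engineer would, in place of code of your own. Each camera call takes 0.05 s, during which the arm holds its last target.

## Working session

There is one attempt and no reset: what is moved stays moved. The work goes in short steps, Python scripts to look and compute and a tool call to move; the robot and the scene stay as the last step left them, time stands still between calls to the robot, and variables do not carry over. Pictures are saved under pics/ and viewed, and the job is handed in when it is done.

Besides the shell and the picture viewer there is one more tool, called by a JSON object that holds its "name" and its "arguments", one argument or row to a line. play_rows: Moves the arm, as the interface text tells. Its arguments: {"type":"object","properties":{"rows":{"type":"array","items":{"type":"array"}},"newtons":{"type":"number"}},"required":["rows"]}

```bash
mkdir -p pics
cat > h.py <<'E'
import numpy as np, cv2
from cell import manip
from scipy.spatial.transform import Rotation as R
def cam(name):
    return manip.read_camera(name)
def points(c):
    # world points per pixel from z_map
    h,w=c["z_map"].shape
    K=np.array(c["mtx"],float); k1=c["k1"]
    u,v=np.meshgrid(np.arange(w),np.arange(h))
    pts=np.stack([u,v],-1).reshape(-1,1,2).astype(np.float64)
    n=cv2.undistortPoints(pts,K,np.array([k1,0,0,0,0.])).reshape(h,w,2)
    z=c["z_map"].astype(float)
    P=np.stack([n[...,0]*z,-n[...,1]*z,-z],-1)
    T=np.array(c["world_from_camera"])
    W=P@T[:3,:3].T+T[:3,3]
    W[z==0]=np.nan
    return W
def proj(c,X):
    T=np.linalg.inv(np.array(c["world_from_camera"]))
    X=np.atleast_2d(X)
    p=X@T[:3,:3].T+T[:3,3]
    n=np.stack([p[:,0]/-p[:,2],-p[:,1]/-p[:,2]],-1)
    r2=(n**2).sum(1,keepdims=True)
    n=n*(1+c["k1"]*r2)
    K=np.array(c["mtx"])
    return n@K[:2,:2].T+K[:2,2]
def save(c,f):
    cv2.imwrite("pics/"+f,c["image"][:,:,::-1])
def tool():
    s=manip.get_state()
    return np.array(s["tcp_pos"]),R.from_euler('xyz',s["tool_rot"]) if len(np.shape(s["tool_rot"]))==1 and len(s["tool_rot"])==3 else s["tool_rot"]
E
python3 - <<'E'
from h import *
s=manip.get_state(); print(s); print(manip.tcp_to_grasp)
for n in ("top","side","wrist"):
    c=cam(n); save(c,n+"0.png"); print(n,c["mtx"],c["k1"],c["world_from_camera"])
    np.savez("pics/"+n+"0.npz",**{k:c[k] for k in c})
E
```

```text
{'t': 0.0, 'q': array([-1.23821534,  0.41189206, -0.01273868,  1.5970376 ,  0.00559738,
        1.13427457, -0.08217726]), 'joint_velocities': array([ 0.00105968,  0.00199035, -0.00152482,  0.00012384,  0.0010233 ,
        0.00014113, -0.00115431]), 'tau': array([ 1.20181921e-04, -5.87977159e+01,  6.41525723e-01, -2.91064578e+01,
       -5.38984628e-02,  1.85037620e-02,  1.64403568e-04]), 'tcp_pos': array([0.24366478, 0.57500491, 0.22181645]), 'tool_rot': array([3.14149418e+00, 1.57294893e-03, 1.17008595e+00]), 'wrist_force': array([-0.25715938, -0.54502499, -0.20535254]), 'ft_torque': array([-0.02576262,  0.02330025,  0.01225482]), 'width': 0.998591042125807}
0.0187
top [[397.69135049   0.         255.6898059 ]
 [  0.         397.69135049 191.92526035]
 [  0.           0.           1.        ]] -0.07798970144583471 [[-0.01506737  0.98340624 -0.18079032  0.40141657]
 [-0.99972686 -0.01158599  0.02029713  0.01381147]
 [ 0.01786569  0.18104676  0.9833122   1.28413425]
 [ 0.          0.          0.          1.        ]]
side [[431.62147163   0.         252.25852084]
 [  0.         431.62147163 188.89588514]
 [  0.           0.           1.        ]] -0.05702749105330052 [[-0.8813384   0.35627518 -0.31033952  0.22588805]
 [-0.47211024 -0.63786517  0.60847345  0.74549287]
 [ 0.01882922  0.68278549  0.73037623  1.02037645]
 [ 0.          0.          0.          1.        ]]
wrist [[320.25822559   0.         258.15783118]
 [  0.         320.25822559 189.80503894]
 [  0.           0.           1.        ]] -0.0879373654594061 [[ 0.39040052 -0.89344915 -0.2221172   0.18277811]
 [ 0.92064391  0.37847685  0.09576043  0.60043717]
 [-0.00149085 -0.24187577  0.97030608  0.38445544]
 [ 0.          0.          0.          1.        ]]
```

View pics/top0.png

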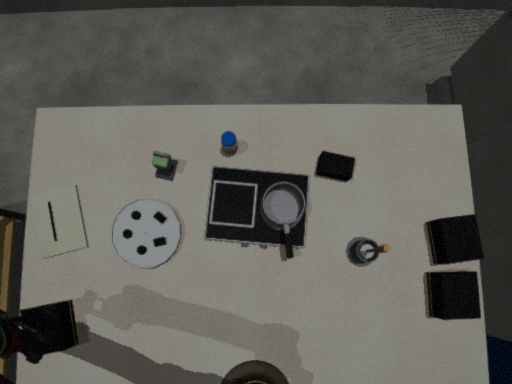

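View pics/side0.png

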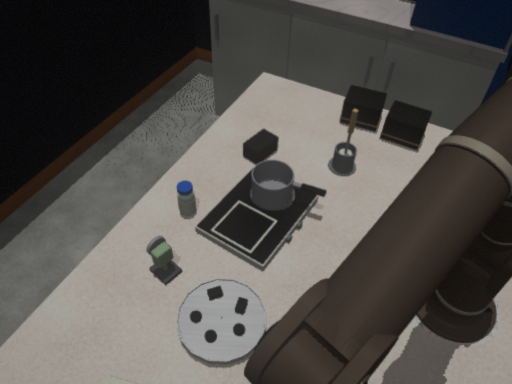

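View pics/wrist0.png

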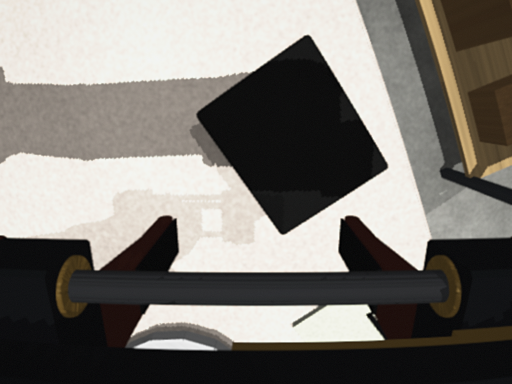

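The top view shows five pieces on the turntable: three round ones near (136,215), (127,234) and (142,249), and two blocks near (160,217) and (160,241). The pot is at about (283,205) with its handle pointing down to (289,255). The square mark is at (234,204) and the brush is in its holder at (366,250).

Run:
```python
from h import *
import numpy as np
def ld(n):
    d=np.load(f"pics/{n}0.npz"); return {k:d[k] for k in d}
c=ld("top"); W=points(c); img=c["image"]
big=cv2.resize(img[140:290,90:400],None,fx=2.58,fy=2.58,interpolation=cv2.INTER_CUBIC); cv2.imwrite("pics/topz.png",big[:,:,::-1])
g=img.max(2).astype(int)
# hob top plane
X,Y,Z=W[...,0],W[...,1],W[...,2]
print("hob region z",Z[230,220],Z[205,234])
m=(abs(Z-0.030)<0.006)&(X>0.3)&(abs(Y)<0.35)
# hob: exclude platter
n,l,st,ce=cv2.connectedComponentsWithStats(m.astype(np.uint8))
for i in range(1,n):
    if st[i,4]>200:
        p=W[l==i]; r=cv2.minAreaRect(p[:,:2].astype(np.float32)); print(i,st[i],p.mean(0),r)
# pot rim
m=(abs(Z-0.115)<0.012)&(abs(X-0.5)<0.3)&(abs(Y)<0.4)
n,l,st,ce=cv2.connectedComponentsWithStats(m.astype(np.uint8))
for i in range(1,n):
    if st[i,4]>30:
        p=W[l==i]; print("pot",i,st[i],p.mean(0),cv2.minEnclosingCircle(p[:,:2].astype(np.float32)))
# others
m=(Z>0.02)&(X>0.2)
n,l,st,ce=cv2.connectedComponentsWithStats(m.astype(np.uint8))
for i in range(1,n):
    if st[i,4]>15:
        p=W[l==i]; print("obj",i,st[i],p.mean(0).round(4),p.min(0).round(3),p.max(0).round(3))
```

```text
hob region z 0.03611794941745461 0.02718998943300388
7 [ 204  166  105   82 5343] [0.58643726 0.00955247 0.02976812] ((0.5849738717079163, -0.014944285154342651), (0.3188595473766327, 0.24615086615085602), 84.08003234863281)
14 [264 188  36  34 683] [ 0.58933092 -0.09525978  0.03356611] ((0.5903332233428955, -0.09372402727603912), (0.11194755882024765, 0.10733038187026978), 88.44570922851562)
15 [ 141  197   39   72 1832] [0.5054985  0.29738758 0.02852814] ((0.5073620080947876, 0.2902144491672516), (0.22355486452579498, 0.11926723271608353), 0.004988157656043768)
pot 1 [221 134  15  11 138] [0.78443794 0.07294014 0.10899789] ((0.7878477573394775, 0.0726635605096817), 0.023171529173851013)
pot 2 [152 151  19  16 170] [0.72444275 0.27780202 0.11053133] ((0.7259644269943237, 0.2785000205039978), 0.02914036437869072)
pot 3 [262 182  43  76 409] [ 0.52936331 -0.09810462  0.11029441] ((0.534435510635376, -0.09615840017795563), 0.11410065740346909)
obj 1 [221 131  17  23 304] [0.7802 0.0714 0.0879] [0.763 0.046 0.02 ] [0.81  0.098 0.116]
obj 2 [152 151  20  20 311] [0.7195 0.2767 0.1021] [0.698 0.249 0.055] [0.747 0.308 0.132]
obj 3 [316 151  40  29 819] [ 0.711  -0.2693  0.0558] [ 0.67  -0.334  0.02 ] [ 0.758 -0.211  0.068]
obj 4 [ 204  165  105   93 7396] [ 0.5832 -0.0157  0.0366] [ 0.422 -0.184  0.02 ] [0.725 0.154 0.12 ]
obj 5 [ 111  197   70   72 3898] [0.506  0.3389 0.0296] [0.396 0.23  0.02 ] [0.619 0.449 0.054]
obj 8 [ 428  214   56   51 2200] [ 0.4656 -0.624   0.0897] [ 0.391 -0.705  0.02 ] [ 0.542 -0.569  0.106]
obj 13 [352 239  38  24 576] [ 0.4375 -0.3452  0.0865] [ 0.403 -0.381  0.021] [ 0.473 -0.312  0.239]
obj 14 [ 428  270   53   50 2348] [ 0.2986 -0.6051  0.0898] [ 0.227 -0.682  0.02 ] [ 0.371 -0.555  0.107]
obj 15 [   0  300   75   59 2968] [0.2452 0.5687 0.2279] [0.2   0.481 0.021] [0.298 0.69  0.442]
obj 16 [  0 373  13  11  75] [0.2275 0.3927 0.6556] [0.222 0.381 0.63 ] [0.232 0.415 0.673]
```

View pics/topz.png

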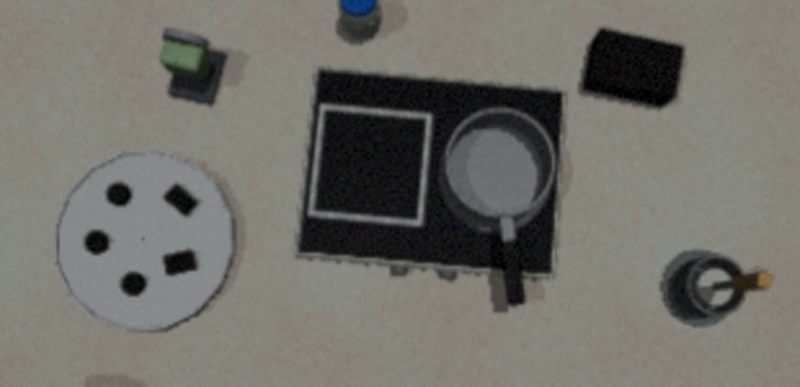

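```bash
cat >> h.py <<'E'
def ortho(c,z,x0,x1,y0,y1,res=0.001):
    # image: rows = x decreasing downward (x up), cols = y decreasing to right
    xs=np.arange(x1,x0,-res); ys=np.arange(y1,y0,-res)
    Y,X=np.meshgrid(ys,xs)
    p=proj(c,np.stack([X,Y,np.full_like(X,z)],-1).reshape(-1,3)).astype(np.float32)
    return cv2.remap(c["image"],p[:,0].reshape(X.shape),p[:,1].reshape(X.shape),cv2.INTER_LINEAR)
E
python3 - <<'E'
from h import *
def ld(n):
    d=np.load(f"pics/{n}0.npz"); return {k:d[k] for k in d}
for n in ("top","side"):
    c=ld(n)
    a=ortho(c,0.03,0.42,0.74,-0.2,0.18)
    b=ortho(c,0.115,0.40,0.72,-0.2,0.18)
    o=np.hstack([a,b])
    for k in range(0,o.shape[1],20): pass
    cv2.imwrite(f"pics/or_{n}.png",np.clip(o[:,:,::-1].astype(float)*1.5,0,255).astype(np.uint8))
    a=ortho(c,0.0405,0.38,0.64,0.2,0.48)
    b=ortho(c,0.08,0.34,0.54,-0.45,-0.25)
    d=ortho(c,0.23,0.34,0.54,-0.45,-0.25)
    o=np.hstack([cv2.copyMakeBorder(i,0,260-i.shape[0],0,0,cv2.BORDER_CONSTANT) for i in (a,b,d)])
    cv2.imwrite(f"pics/or2_{n}.png",np.clip(o[:,:,::-1].astype(float)*1.5,0,255).astype(np.uint8))
E
```

```text
(no output)
```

View pics/or_top.png

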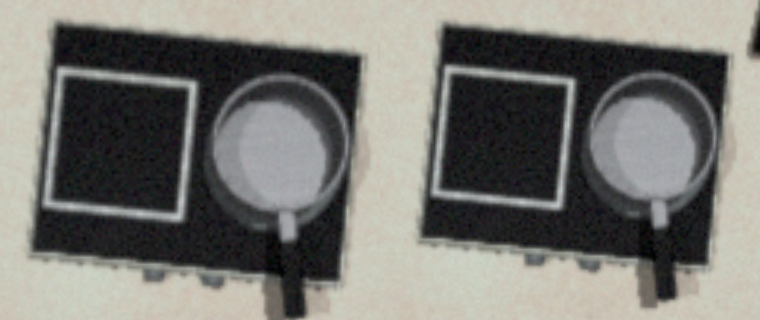

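View pics/or_side.png

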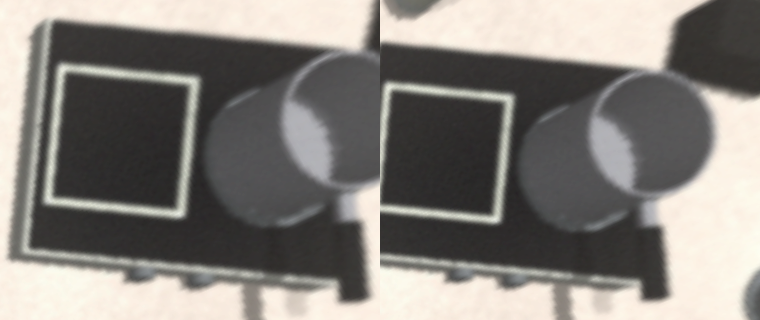

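View pics/or2_top.png

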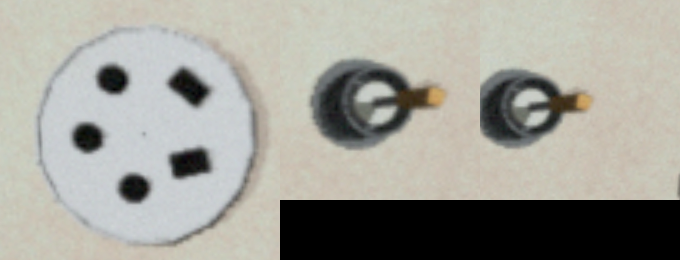

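View pics/or2_side.png

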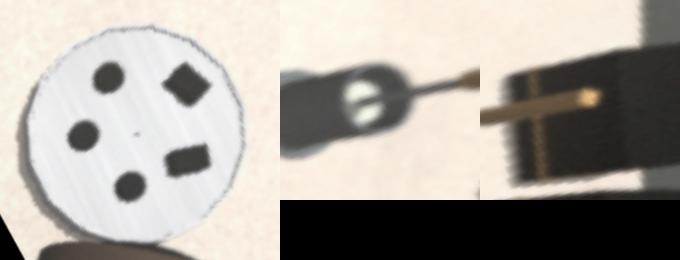

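```bash
cat >> h.py <<'E'
def go(x,y,z,yaw,show=True):
    s=manip.get_state()
    p=np.array(s["tcp_pos"]); r=R.from_euler('xyz',s["tool_rot"])
    t=R.from_euler('xyz',[np.pi,0,yaw])
    sh=r.inv().apply(np.array([x,y,z])-p)*100
    rv=np.degrees((r.inv()*t).as_rotvec())
    print("t",round(s["t"],2),"tcp",p.round(4),"yaw",round(s["tool_rot"][2],3),"w",round(s["width"],3),"-> shift cm",sh.round(2),"turn deg",rv.round(1))
    return s
E
python3 - <<'E'
from h import *
go(0.4605,-0.1025,0.20,1.657)
E
```

```text
t 0.15 tcp [0.2437 0.5751 0.222 ] yaw 1.17 w 1.003 -> shift cm [-53.93  46.39   2.27] turn deg [ -0.    0.1 -27.9]
```

{"name": "play_rows", "arguments": {
  "rows": [
    [0,[-18,15.5,0.7],[0,0,-9]],
    [0,[-18,15.5,0.7],[0,0,-9]],
    [0,[-18,15.5,0.7],[0,0,-9]],
    [0,[-36,31,1.5],[0,0,-18]],
    [0,[-36,31,1.5],[0,0,-18]],
    [0,[-36,31,1.5],[0,0,-18]],
    [0,[-36,31,1.5],[0,0,-18]],
    [0,[-36,31,1.5],[0,0,-18]],
    [0,[-36,31,1.5],[0,0,-18]],
    [0,[-53.9,46.4,2.2],[0,0,-28]],
    [0,[-53.9,46.4,2.2],[0,0,-28]],
    [0,[-53.9,46.4,2.2],[0,0,-28]],
    [0,[-53.9,46.4,2.2],[0,0,-28]],
    [0,[-53.9,46.4,2.2],[0,0,-28]],
    [0,[-53.9,46.4,2.2],[0,0,-28]],
    [0,[-53.9,46.4,2.2],[0,0,-28]],
    [0,[-53.9,46.4,2.2],[0,0,-28]]
  ]
}}

```text
t: 1.85
tcp_pos: [0.4604, -0.1017, 0.2003]
tool_rot: [-3.141, -0.0, 1.658]
wrist_force: [0.1, 0.9, -0.5]
width: 1.0
```

Run:
```python
from h import *
s=go(0.4605,-0.1025,0.082,1.657); print(s["q"].round(2),s["wrist_force"].round(2))
c=cam("wrist"); save(c,"w1.png")
```

```text
t 1.85 tcp [ 0.4604 -0.1017  0.2003] yaw 1.658 w 1.0 -> shift cm [-9.000e-02  1.000e-02  1.183e+01] turn deg [-0.1 -0.   0. ]
[-0.28  0.17  0.45  2.01 -0.09  0.98  1.87] [ 0.15  0.94 -0.51]
```

View pics/w1.png

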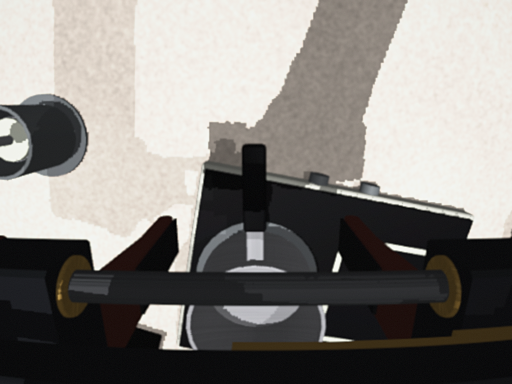

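The handle bar runs from (254,145) to (256,258), centred between the fingers and parallel to the pads. I'll descend and pinch it.

{"name": "play_rows", "arguments": {
  "rows": [
    [0,[-0.1,0,4],[0,0,0]],
    [0,[-0.1,0,8],[0,0,0]],
    [0,[-0.1,0,11],[0,0,0]],
    [0,[-0.1,0,11.8],[0,0,0]],
    [0,[-0.1,0,11.8],[0,0,0]],
    [0.4,[-0.1,0,11.8],[0,0,0]],
    [0.7,[-0.1,0,11.8],[0,0,0]],
    [1,[-0.1,0,11.8],[0,0,0]],
    [1,[-0.1,0,11.8],[0,0,0]],
    [1,[-0.1,0,11.8],[0,0,0]],
    [1,[-0.1,0,11.8],[0,0,0]],
    [1,[-0.1,0,11.8],[0,0,0]]
  ],
  "newtons": 12
}}

```text
t: 3.1
tcp_pos: [0.4609, -0.1028, 0.0827]
tool_rot: [-3.142, -0.0, 1.659]
wrist_force: [-0.2, -0.9, -0.9]
width: 0.401
```

Run:
```python
from h import *
s=go(0.4605+.0139,-0.1025+.1534,0.082,1.657); print(s["q"].round(2),s["wrist_force"].round(2),s["ft_torque"].round(2))
```

```text
t 3.1 tcp [ 0.4609 -0.1028  0.0827] yaw 1.659 w 0.401 -> shift cm [15.2   2.7   0.07] turn deg [-0.  -0.   0.1]
[-0.22  0.36  0.41  2.12 -0.22  0.7   1.99] [-0.23 -0.92 -0.9 ] [-0.    0.01 -0.02]
```

{"name": "play_rows", "arguments": {
  "rows": [
    [1,[0,0,0],[0,0,0]],
    [1,[0,0,0],[0,0,0]],
    [1,[0,0,0],[0,0,0]],
    [1,[0,0,0],[0,0,0]],
    [1,[0,0,0],[0,0,0]],
    [1,[0,0,0],[0,0,0]]
  ]
}}

```text
t: 3.7
tcp_pos: [0.4608, -0.103, 0.0826]
tool_rot: [-3.141, 0.0, 1.658]
wrist_force: [-0.4, -1.6, -0.8]
width: 0.224
```

Run:
```python
from h import *
s=go(0.4605+.0139,-0.1025+.1534,0.082,1.657); print(s["q"].round(2),s["wrist_force"].round(2),s["ft_torque"].round(2))
```

```text
t 3.7 tcp [ 0.4608 -0.103   0.0826] yaw 1.658 w 0.224 -> shift cm [15.22  2.7   0.06] turn deg [-0.   0.   0.1]
[-0.22  0.36  0.41  2.12 -0.22  0.7   1.99] [-0.36 -1.62 -0.8 ] [-0.31  0.04 -0.16]
```

{"name": "play_rows", "arguments": {
  "rows": [
    [1,[0.3,0.1,0],[0,0,0]],
    [1,[1,0.2,0],[0,0,0]],
    [1,[2,0.4,0],[0,0,0]],
    [1,[3.2,0.6,0],[0,0,0]],
    [1,[4.5,0.8,0],[0,0,0]],
    [1,[6,1.0,0],[0,0,0]],
    [1,[7.5,1.3,0],[0,0,0]],
    [1,[9,1.6,0],[0,0,0]],
    [1,[10.5,1.8,0],[0,0,0]],
    [1,[12,2.1,0],[0,0,0]],
    [1,[13.2,2.3,0],[0,0,0]],
    [1,[14.2,2.5,0],[0,0,0]],
    [1,[14.8,2.6,0],[0,0,0]],
    [1,[15,2.6,0],[0,0,0]],
    [1,[15,2.6,0],[0,0,0]],
    [1,[15,2.6,0],[0,0,0]]
  ],
  "newtons": 25
}}

```text
t: 5.3
tcp_pos: [0.4737, 0.0489, 0.0826]
tool_rot: [3.141, -0.0, 1.659]
wrist_force: [1.3, -0.7, -2.8]
width: 0.23
```

```bash
cat >> h.py <<'E'
def views(tag):
    o=[]
    for n in ("top","side"):
        c=cam(n); np.savez(f"pics/{n}_{tag}.npz",**{k:c[k] for k in c})
        o.append(np.hstack([ortho(c,0.03,0.42,0.74,-0.2,0.18),ortho(c,0.115,0.42,0.74,-0.2,0.18)]))
    o=np.vstack(o); o=o[:600]
    cv2.imwrite(f"pics/v_{tag}.png",np.clip(o[:,:,::-1].astype(float)*1.5,0,255).astype(np.uint8))
E
python3 - <<'E'
from h import *
s=manip.get_state(); print(s["tcp_pos"],s["tool_rot"],s["wrist_force"].round(2),s["ft_torque"].round(2),s["width"])
views("a")
E
```

```text
[0.4737075  0.04893093 0.08261635] [ 3.14132873e+00 -2.25512768e-04  1.65893197e+00] [ 1.33 -0.74 -2.84] [ 0.   -0.21 -0.12] 0.23001367975072212
```

View pics/v_a.png

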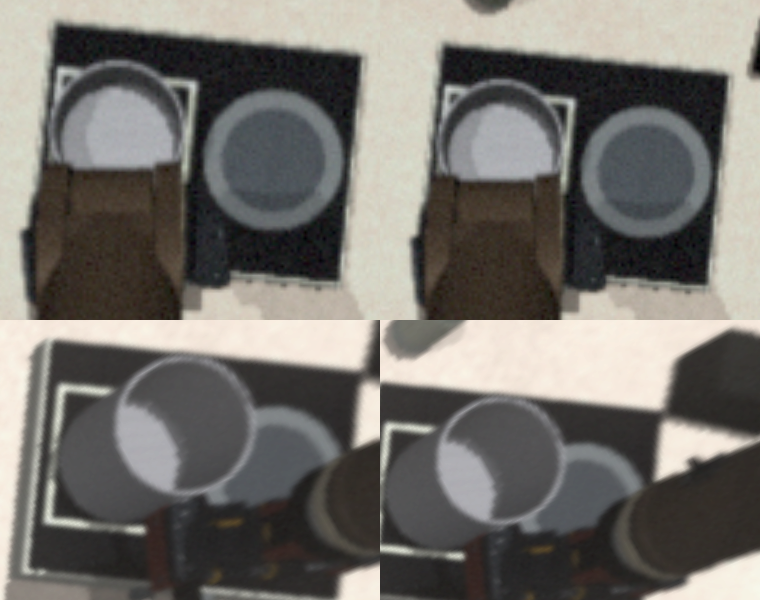

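The pot rim centre is at about (0.598, 0.060) against a square mark at (0.5975, 0.0585). The disc mark is centred at ortho (274,160), i.e. (0.581, -0.094). I'll release and rise.

{"name": "play_rows", "arguments": {
  "rows": [
    [0.5,[0,0,0],[0,0,0]],
    [0,[0,0,0],[0,0,0]],
    [0,[0,0,0],[0,0,0]],
    [0,[0,0,0],[0,0,0]],
    [0,[0,0,0],[0,0,0]],
    [0,[0,0,0],[0,0,0]],
    [0,[0,0,-5],[0,0,0]],
    [0,[0,0,-10],[0,0,0]],
    [0,[0,0,-15],[0,0,0]],
    [0,[0,0,-20],[0,0,0]],
    [0,[0,0,-24],[0,0,0]],
    [0,[0,0,-24],[0,0,0]]
  ]
}}

```text
t: 6.6
tcp_pos: [0.476, 0.049, 0.328]
tool_rot: [3.133, -0.002, 1.659]
wrist_force: [0.9, 0.9, -1.0]
width: 0.996
```

Run:
```python
from h import *
views("b")
o=[]
d=np.load("pics/top_b.npz"); a=d["image"][225:275,340:400]; o.append(cv2.resize(a,None,fx=8,fy=8,interpolation=cv2.INTER_CUBIC))
d=np.load("pics/side_b.npz"); b=d["image"][95:180,315:365]; o.append(cv2.resize(b,None,fx=6,fy=6,interpolation=cv2.INTER_CUBIC))
H=max(i.shape[0] for i in o)
o=np.hstack([cv2.copyMakeBorder(i,0,H-i.shape[0],0,0,cv2.BORDER_CONSTANT) for i in o]); print(o.shape)
cv2.imwrite("pics/br.png",np.clip(o[:,:,::-1]*1.4,0,255))
go(0.42,-0.25,0.3,1.657)
```

```text
(510, 780, 3)
t 6.7 tcp [0.4737 0.0489 0.323 ] yaw 1.659 w 0.999 -> shift cm [-29.31  -7.99   2.27] turn deg [ 0.1 -0.   0.1][ WARN:0@3.682] global loadsave.cpp:1063 imwrite_ Unsupported depth image for selected encoder is fallbacked to CV_8U.
```

View pics/br.png

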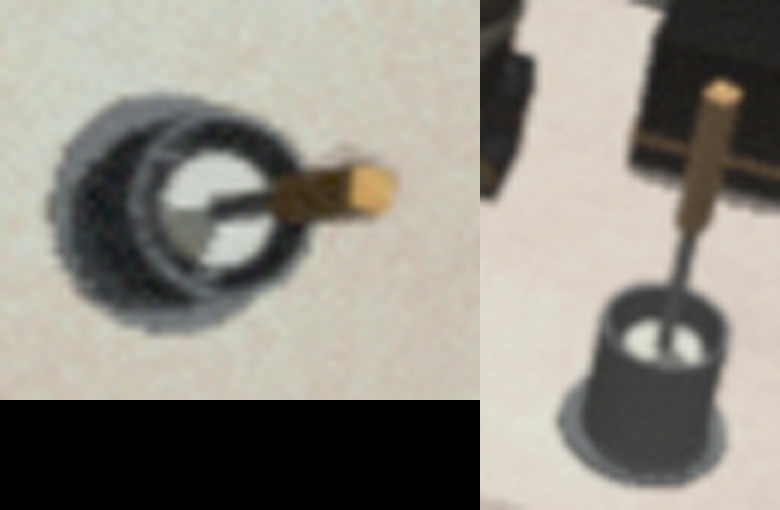

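View pics/v_b.png

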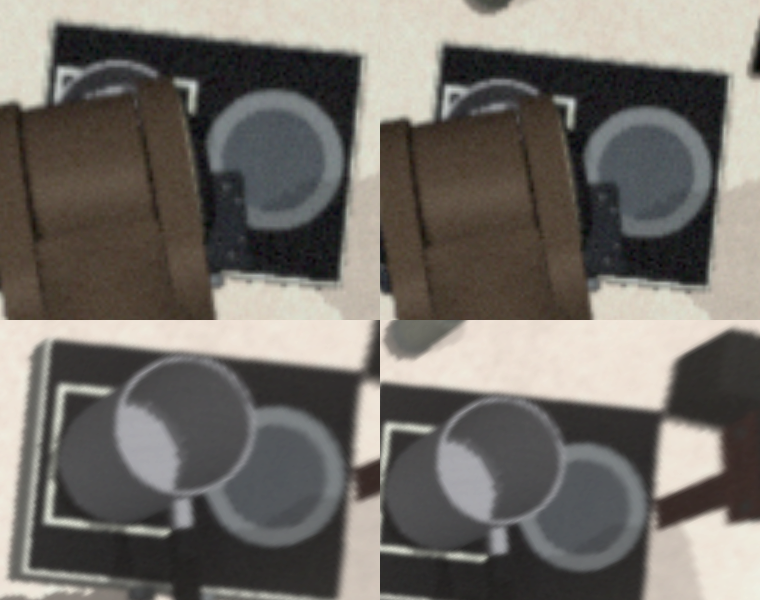

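```bash
cat >> h.py <<'E'
def ray(c,u,v):
    n=cv2.undistortPoints(np.array([[[u,v]]],float),np.array(c["mtx"],float),np.array([float(c["k1"]),0,0,0,0]))[0,0]
    T=np.array(c["world_from_camera"]); d=T[:3,:3]@np.array([n[0],-n[1],-1.]); return T[:3,3],d/np.linalg.norm(d)
def onplane(c,u,v,z):
    o,d=ray(c,u,v); return o+d*(z-o[2])/d[2]
def tri(c1,p1,c2,p2):
    o1,d1=ray(c1,*p1); o2,d2=ray(c2,*p2)
    A=np.array([d1,-d2]).T; s=np.linalg.lstsq(A,o2-o1,rcond=None)[0]
    a,b=o1+s[0]*d1,o2+s[1]*d2; return (a+b)/2,np.linalg.norm(a-b)
E
python3 - <<'E'
from h import *
t=dict(np.load("pics/top_b.npz")); s=dict(np.load("pics/side_b.npz"))
print("top end",tri(t,(385.9,248.06),s,(354.9,109.9)), onplane(t,385.9,248.06,.236),onplane(s,354.9,109.9,.236))
print("grip bottom",onplane(t,374.3,249.2,.146),onplane(s,350.1,132.1,.146))
print("rim",onplane(t,367.06,249.9,.08), "head",onplane(t,366.7,250.8,.061))
u=(665-480+.5)/6-.5+315; v=(325+.5)/6-.5+95
print("rim side",onplane(s,u,v,.08))
u=(658-480+.5)/6-.5+315; v=(343+.5)/6-.5+95
print("head side",onplane(s,u,v,.061))
E
```

```text
top end (array([ 0.44016581, -0.35071181,  0.23613189]), np.float64(0.0032548464644398052)) [ 0.43858792 -0.35114436  0.236     ] [ 0.4417679  -0.35043609  0.236     ]
grip bottom [ 0.43925272 -0.34817134  0.146     ] [ 0.44153605 -0.35479824  0.146     ]
rim [ 0.4398061  -0.34662249  0.08      ] head [ 0.43768025 -0.35101572  0.061     ]
rim side [ 0.44268573 -0.34762506  0.08      ]
head side [ 0.44536443 -0.35339149  0.061     ]
```

Run:
```python
from h import *
go(0.51,-0.35,0.33,1.657)
```

```text
t 6.7 tcp [0.4737 0.0489 0.323 ] yaw 1.659 w 0.999 -> shift cm [-40.06   0.1   -0.73] turn deg [ 0.1 -0.   0.1]
```

{"name": "play_rows", "arguments": {
  "rows": [
    [0,[-10,0,-0.7],[0,0,0]],
    [0,[-10,0,-0.7],[0,0,0]],
    [0,[-25,0,-0.7],[0,0,0]],
    [0,[-25,0,-0.7],[0,0,0]],
    [0,[-25,0,-0.7],[0,0,0]],
    [0,[-40,0,-0.7],[0,0,0]],
    [0,[-40,0,-0.7],[0,0,0]],
    [0,[-40,0,-0.7],[0,0,0]],
    [0,[-40,0,-0.7],[0,0,0]],
    [0,[-40,0,-0.7],[0,0,0]],
    [0,[-40,0,-0.7],[0,0,0]]
  ]
}}

```text
t: 7.8
tcp_pos: [0.5087, -0.3482, 0.3281]
tool_rot: [-3.14, -0.002, 1.66]
wrist_force: [0.1, 0.1, -0.6]
width: 0.997
```

Run:
```python
from h import *
c=cam("wrist"); save(c,"w2.png"); np.savez("pics/w2.npz",**{k:c[k] for k in c})
print(manip.get_state()["tcp_pos"], proj(c,[[0.44,-.351,.236],[.44,-.351,.006]]))
```

```text
[ 0.50904341 -0.34777788  0.32863936] [[262.6915067  107.41806872]
 [260.20227846 109.13515401]]
```

View pics/w2.png

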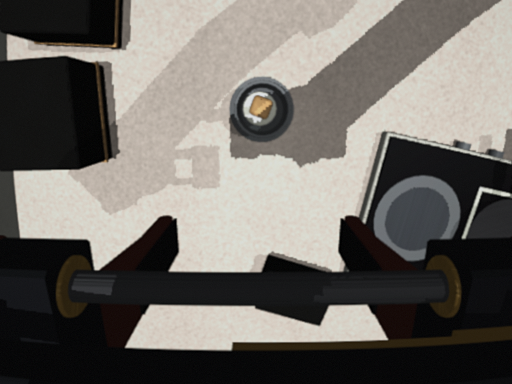

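Run:
```python
from h import *
c=dict(np.load("pics/w2.npz"))
cv2.imwrite("pics/w2z.png",cv2.resize(c["image"][70:150,220:300],None,fx=7,fy=7,interpolation=cv2.INTER_CUBIC)[:,:,::-1])
o=ortho(c,0.236,0.40,0.48,-0.39,-0.31,0.0002)
cv2.imwrite("pics/w2o.png",o[:,:,::-1])
```

```text
(no output)
```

View pics/w2o.png

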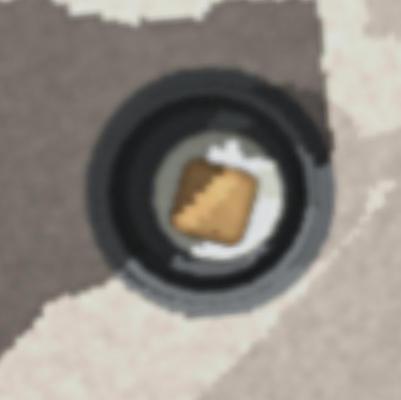

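Run:
```python
from h import *
go(0.44,-0.3515,0.30,1.305);go(0.44,-0.3515,0.177,1.305)
```

```text
t 7.85 tcp [ 0.509  -0.3478  0.3286] yaw 1.661 w 1.002 -> shift cm [ 0.24 -6.91  2.87] turn deg [-0.1 -0.1 20.4]
t 7.85 tcp [ 0.509  -0.3478  0.3286] yaw 1.661 w 1.002 -> shift cm [ 0.22 -6.9  15.17] turn deg [-0.1 -0.1 20.4]
```

{"name": "play_rows", "arguments": {
  "rows": [
    [0,[0.2,-4,1],[0,0,8]],
    [0,[0.2,-6.9,2],[0,0,16]],
    [0,[0.2,-6.9,2.8],[0,0,20.4]],
    [0,[0.2,-6.9,2.8],[0,0,20.4]],
    [0,[0.2,-6.9,2.8],[0,0,20.4]],
    [0,[0.2,-6.9,6],[0,0,20.4]],
    [0,[0.2,-6.9,10],[0,0,20.4]],
    [0,[0.2,-6.9,13],[0,0,20.4]],
    [0,[0.2,-6.9,15.1],[0,0,20.4]],
    [0,[0.2,-6.9,15.1],[0,0,20.4]],
    [0,[0.2,-6.9,15.1],[0,0,20.4]]
  ]
}}

```text
t: 8.95
tcp_pos: [0.4406, -0.3536, 0.1793]
tool_rot: [3.141, 0.0, 1.305]
wrist_force: [-0.1, 0.2, 0.2]
width: 1.002
```

Run:
```python
from h import *
go(0.44,-0.3515,0.177,1.305)
c=cam("wrist"); save(c,"w3.png")
```

```text
t 8.95 tcp [ 0.4406 -0.3536  0.1793] yaw 1.305 w 1.002 -> shift cm [ 0.18 -0.12  0.23] turn deg [ 0.  0. -0.]
```

View pics/w3.png

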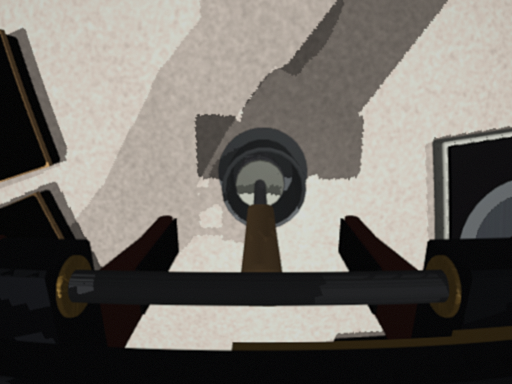

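The grip is centred between the fingers at column 260, with the holder behind it at (262,183). I'll close on it.

{"name": "play_rows", "arguments": {
  "rows": [
    [1,[0.1,-0.1,0.2],[0,0,0]],
    [1,[0.1,-0.1,0.2],[0,0,0]],
    [1,[0.1,-0.1,0.2],[0,0,0]],
    [1,[0.1,-0.1,0.2],[0,0,0]],
    [1,[0.1,-0.1,0.2],[0,0,0]],
    [1,[0.1,-0.1,0.2],[0,0,0]],
    [1,[0.1,-0.1,0.2],[0,0,0]],
    [1,[0.1,-0.1,0.2],[0,0,0]],
    [1,[0.1,-0.1,0.2],[0,0,0]],
    [1,[0.1,-0.1,0.2],[0,0,0]],
    [1,[0.1,-0.1,0.2],[0,0,0]],
    [1,[0.1,-0.1,0.2],[0,0,0]],
    [1,[0.1,-0.1,0.2],[0,0,0]],
    [1,[0.1,-0.1,0.2],[0,0,0]],
    [1,[0.1,-0.1,0.2],[0,0,0]],
    [1,[0.1,-0.1,0.2],[0,0,0]]
  ],
  "newtons": 30
}}

```text
t: 10.6
tcp_pos: [0.4391, -0.3524, 0.1766]
tool_rot: [-3.141, -0.0, 1.303]
wrist_force: [-0.4, 0.7, -1.1]
width: 0.181
```

Run:
```python
from h import *
s=manip.get_state(); print(s["wrist_force"],s["width"],s["tcp_pos"])
go(0.44,-0.3515,0.36,1.305)
```

```text
[-0.40178222  0.7336113  -1.13308732] 0.18066809991311228 [ 0.43908975 -0.35237957  0.17655766]
t 10.6 tcp [ 0.4391 -0.3524  0.1766] yaw 1.303 w 0.181 -> shift cm [  0.11   0.06 -18.34] turn deg [-0.  -0.  -0.1]
```

{"name": "play_rows", "arguments": {
  "rows": [
    [1,[0,0,-2],[0,0,0]],
    [1,[0,0,-5],[0,0,0]],
    [1,[0,0,-9],[0,0,0]],
    [1,[0,0,-13],[0,0,0]],
    [1,[0,0,-15],[0,0,0]],
    [1,[0,0,-15.5],[0,0,0]],
    [1,[0,0,-15.5],[0,0,0]],
    [1,[0,0,-15.5],[0,0,0]]
  ]
}}

```text
t: 11.4
tcp_pos: [0.4387, -0.3518, 0.3301]
tool_rot: [-3.14, -0.001, 1.303]
wrist_force: [-0.7, 0.5, -1.9]
width: 0.183
```

Run:
```python
from h import *
go(0.598,0.030,0.332,1.303)
c=cam("side"); save(c,"s4.png")
c=cam("top"); save(c,"t4.png")
```

```text
t 11.4 tcp [ 0.4387 -0.3518  0.3301] yaw 1.303 w 0.183 -> shift cm [41.03  5.25 -0.17] turn deg [-0.1 -0.  -0. ]
```

View pics/s4.png

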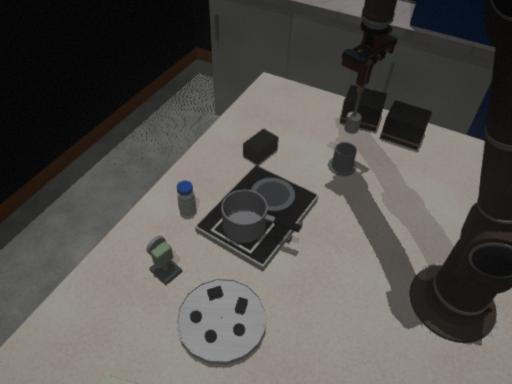

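View pics/t4.png

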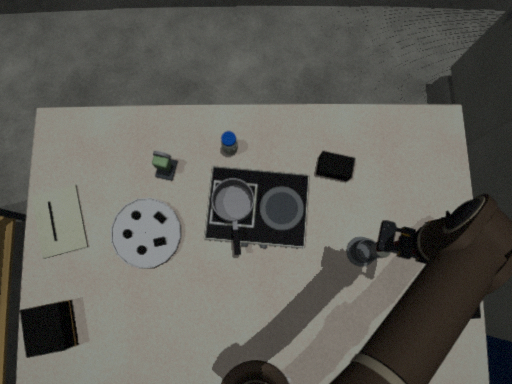

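The side view shows the brush hanging upright in the gripper, with its head at (353,122). The pot is still on the square at (245,218). I'll carry the brush over the pot.

{"name": "play_rows", "arguments": {
  "rows": [
    [1,[3,0.4,0],[0,0,0]],
    [1,[7,0.9,0],[0,0,0]],
    [1,[11,1.4,0],[0,0,0]],
    [1,[15,1.9,0],[0,0,0]],
    [1,[19,2.4,0],[0,0,0]],
    [1,[23,2.9,0],[0,0,0]],
    [1,[27,3.4,0],[0,0,0]],
    [1,[31,4,0],[0,0,0]],
    [1,[35,4.5,0],[0,0,0]],
    [1,[38,4.9,0],[0,0,0]],
    [1,[40,5.1,0],[0,0,0]],
    [1,[41,5.2,0],[0,0,0]],
    [1,[41,5.2,0],[0,0,0]],
    [1,[41,5.2,0],[0,0,0]]
  ]
}}

```text
t: 12.9
tcp_pos: [0.5975, 0.0272, 0.3316]
tool_rot: [-3.142, 0.001, 1.301]
wrist_force: [-0.7, -0.1, -1.1]
width: 0.18
```

Run:
```python
from h import *
go(0.598,0.030,0.332,1.303)
o=[]
for n in ("side","top","wrist"):
    c=cam(n); np.savez(f"pics/{n}_5.npz",**{k:c[k] for k in c})
    if n=="side": a=c["image"][120:260,170:310]
    elif n=="top": a=c["image"][160:280,190:310]
    else: save(c,"w5.png"); continue
    o.append(cv2.resize(a,(400,400),interpolation=cv2.INTER_CUBIC))
cv2.imwrite("pics/st5.png",np.hstack(o)[:,:,::-1])
```

```text
t 12.9 tcp [0.5975 0.0272 0.3316] yaw 1.301 w 0.18 -> shift cm [ 0.28 -0.03 -0.04] turn deg [-0.   0.1 -0.1]
```

View pics/st5.png

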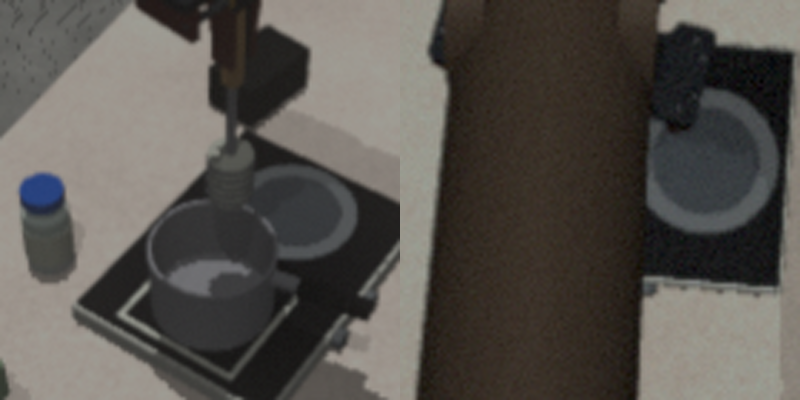

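View pics/w5.png

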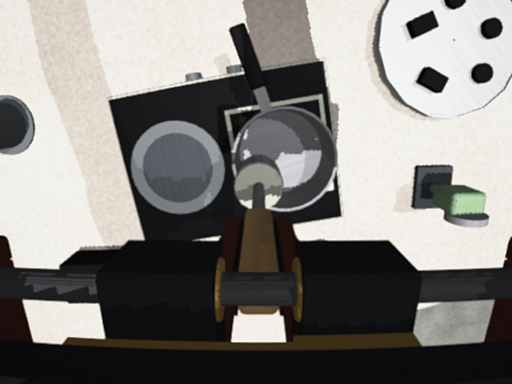

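Run:
```python
from h import *
th=np.linspace(0,2*np.pi,60)
def circ(x,y,z,r): return np.stack([x+r*np.cos(th),y+r*np.sin(th),np.full(60,z)],-1)
o=[]
for n,(r0,r1,c0,c1) in (("side",(130,260,180,310)),("wrist",(90,250,190,350))):
    c=dict(np.load(f"pics/{n}_5.npz")); im=c["image"].copy(); f=4 if n=="side" else 3
    im=cv2.resize(im,None,fx=f,fy=f,interpolation=cv2.INTER_CUBIC)
    for (x,y,z,r,col) in ((.5975,.0272,.216,.022,(255,0,0)),(.5975,.0272,.161,.022,(255,255,0)),(.598,.0595,.115,.064,(0,255,0))):
        p=((proj(c,circ(x,y,z,r))+.5)*f-.5).round().astype(np.int32)
        cv2.polylines(im,[p.reshape(-1,1,2)],True,col,1)
    o.append(cv2.resize(im[r0*f:r1*f,c0*f:c1*f],(400,400)))
cv2.imwrite("pics/ov5.png",np.hstack(o)[:,:,::-1])
```

View pics/ov5.png

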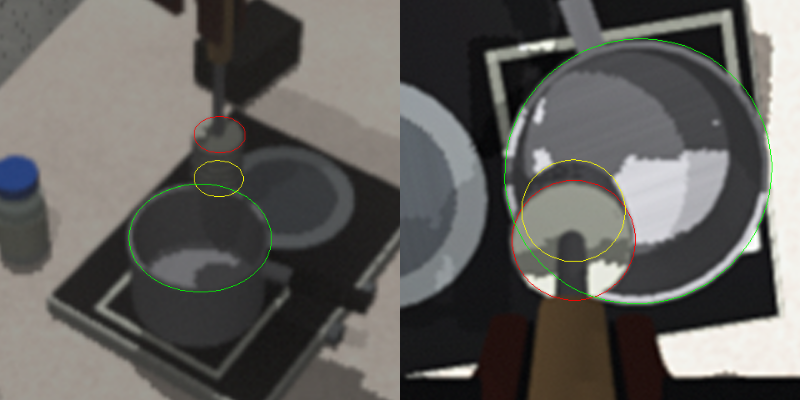

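The overlay matches: the head is at (0.5975, 0.0272) and the pot at (0.598, 0.0595). I'll shift 3 mm inward and scrub.

{"name": "play_rows", "arguments": {
  "rows": [
    [1,[0.3,0,0],[0,0,0]],
    [1,[0.3,0,1.5],[0,0,0]],
    [1,[0.3,0,4],[0,0,0]],
    [1,[0.3,0,6.5],[0,0,0]],
    [1,[0.3,0,9],[0,0,0]],
    [1,[0.3,0,11],[0,0,0]],
    [1,[0.3,0,12],[0,0,0]],
    [1,[0.3,0,12],[0,0,0]],
    [1,[0.3,0,12],[0,0,0]],
    [1,[0.3,0,12],[0,0,0]]
  ]
}}

```text
t: 14.05
tcp_pos: [0.5994, 0.0319, 0.2129]
tool_rot: [3.14, -0.001, 1.303]
wrist_force: [-1.1, -0.2, -0.4]
width: 0.183
```

Run:
```python
from h import *
s=go(0.598,0.030,0.2096,1.303); print(s["wrist_force"])
c=cam("wrist"); save(c,"w6.png"); c=cam("side"); 
cv2.imwrite("pics/s6.png",cv2.resize(c["image"][120:260,170:310],(560,560))[:,:,::-1])
```

```text
t 14.05 tcp [0.5994 0.0319 0.2129] yaw 1.303 w 0.183 -> shift cm [-0.22 -0.09  0.33] turn deg [ 0.1 -0.  -0. ]
[-1.09544199 -0.2386921  -0.38848515]
```

View pics/s6.png

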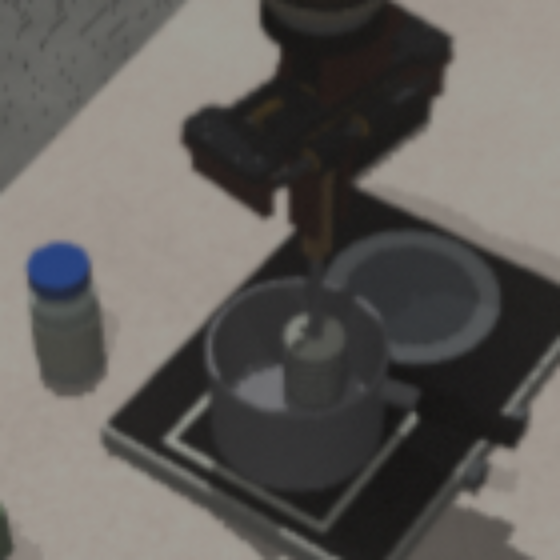

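View pics/w6.png

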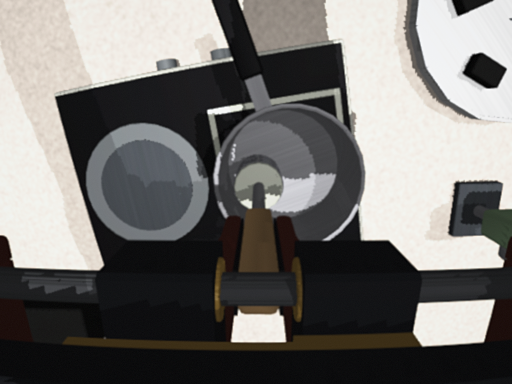

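The brush is down beside the wall and not touching it: the tip is about 12 mm above the pot's underside and 28 mm off the axis. I'll do the two further strokes.

{"name": "play_rows", "arguments": {
  "rows": [
    [1,[-0.2,0,-1],[0,0,0]],
    [1,[-0.2,0,-3.5],[0,0,0]],
    [1,[-0.2,0,-5.5],[0,0,0]],
    [1,[-0.2,0,-6.2],[0,0,0]],
    [1,[-0.2,0,-6.2],[0,0,0]],
    [1,[-0.2,0,-6.2],[0,0,0]],
    [1,[-0.2,0,-6.2],[0,0,0]],
    [1,[-0.2,0,-4.5],[0,0,0]],
    [1,[-0.2,0,-2],[0,0,0]],
    [1,[-0.2,0,-0.4],[0,0,0]],
    [1,[-0.2,0,0.2],[0,0,0]],
    [1,[-0.2,0,0.2],[0,0,0]],
    [1,[-0.2,0,0.2],[0,0,0]],
    [1,[-0.2,0,0.2],[0,0,0]]
  ]
}}

```text
t: 15.55
tcp_pos: [0.5987, 0.03, 0.2105]
tool_rot: [3.14, -0.001, 1.303]
wrist_force: [0.3, -0.1, -0.8]
width: 0.184
```

{"name": "play_rows", "arguments": {
  "rows": [
    [1,[0,0,-1.2],[0,0,0]],
    [1,[0,0,-3.7],[0,0,0]],
    [1,[0,0,-5.7],[0,0,0]],
    [1,[0,0,-6.4],[0,0,0]],
    [1,[0,0,-6.4],[0,0,0]],
    [1,[0,0,-6.4],[0,0,0]],
    [1,[0,0,-6.4],[0,0,0]],
    [1,[0,0,-4.5],[0,0,0]],
    [1,[0,0,-2],[0,0,0]],
    [1,[0,0,-0.6],[0,0,0]],
    [1,[0,0,0],[0,0,0]],
    [1,[0,0,0],[0,0,0]],
    [1,[0,0,0],[0,0,0]],
    [1,[0,0,0],[0,0,0]]
  ]
}}

```text
t: 16.95
tcp_pos: [0.5988, 0.0301, 0.2106]
tool_rot: [3.14, -0.001, 1.303]
wrist_force: [-0.3, 0.6, -1.0]
width: 0.186
```

Run:
```python
from h import *
s=go(0.598,0.030,0.2096,1.303); print(s["wrist_force"])
c=cam("wrist"); save(c,"w7.png"); c=cam("side"); 
cv2.imwrite("pics/s7.png",cv2.resize(c["image"][120:260,170:310],(560,560))[:,:,::-1])
```

```text
t 16.95 tcp [0.5988 0.0301 0.2106] yaw 1.303 w 0.186 -> shift cm [-0.03 -0.07  0.1 ] turn deg [ 0.1 -0.  -0. ]
[-0.25887324  0.64729444 -0.97455402]
```

View pics/s7.png

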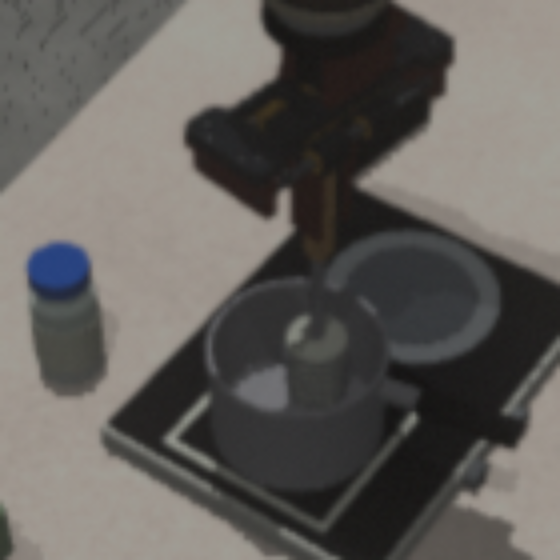

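View pics/w7.png

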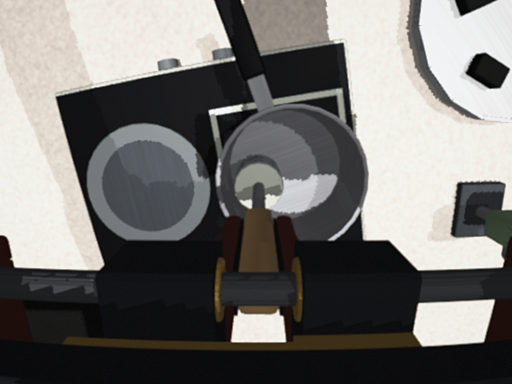

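Third stroke done, head down beside the wall. I'll lift out and return to the holder.

{"name": "play_rows", "arguments": {
  "rows": [
    [1,[0,0,-3],[0,0,0]],
    [1,[0,0,-7],[0,0,0]],
    [1,[0,0,-11],[0,0,0]],
    [1,[0,0,-13],[0,0,0]],
    [1,[-2,-0.3,-13],[0,0,0]],
    [1,[-6,-0.8,-13],[0,0,0]],
    [1,[-10,-1.3,-13],[0,0,0]],
    [1,[-14,-1.8,-13],[0,0,0]],
    [1,[-18,-2.3,-13],[0,0,0]],
    [1,[-22,-2.8,-13],[0,0,0]],
    [1,[-26,-3.3,-13],[0,0,0]],
    [1,[-30,-3.8,-13],[0,0,0]],
    [1,[-34,-4.3,-13],[0,0,0]],
    [1,[-37,-4.7,-13],[0,0,0]],
    [1,[-39.5,-5,-13],[0,0,0]],
    [1,[-41,-5.2,-13],[0,0,0]],
    [1,[-41,-5.2,-13],[0,0,0]],
    [1,[-41,-5.2,-13],[0,0,0]]
  ]
}}

```text
t: 18.85
tcp_pos: [0.4387, -0.3513, 0.339]
tool_rot: [-3.141, -0.001, 1.302]
wrist_force: [0.5, -0.2, -1.0]
width: 0.181
```

Run:
```python
from h import *
s=go(0.4397,-0.3505,0.1785,1.303); print(s["wrist_force"])
c=cam("wrist"); save(c,"w8.png"); np.savez("pics/w8.npz",**{k:c[k] for k in c})
```

```text
t 18.85 tcp [ 0.4387 -0.3513  0.339 ] yaw 1.302 w 0.181 -> shift cm [ 0.09  0.09 16.05] turn deg [-0.  -0.  -0.1]
[ 0.50818505 -0.17469085 -1.01464049]
```

View pics/w8.png

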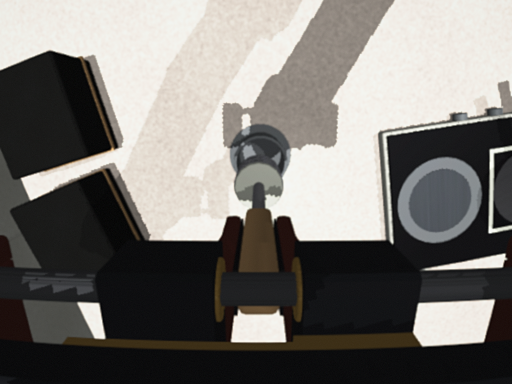

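The head at (259,184) lines up with the holder at (262,153). I'll lower it and let go.

{"name": "play_rows", "arguments": {
  "rows": [
    [1,[0.1,0.1,3],[0,0,0]],
    [1,[0.1,0.1,6],[0,0,0]],
    [1,[0.1,0.1,9],[0,0,0]],
    [1,[0.1,0.1,12],[0,0,0]],
    [1,[0.1,0.1,14.5],[0,0,0]],
    [1,[0.1,0.1,15.7],[0,0,0]],
    [1,[0.1,0.1,16],[0,0,0]],
    [1,[0.1,0.1,16.1],[0,0,0]],
    [1,[0.1,0.1,16.1],[0,0,0]],
    [0.5,[0.1,0.1,16.1],[0,0,0]],
    [0.5,[0.1,0.1,16.1],[0,0,0]],
    [0,[0.1,0.1,16.1],[0,0,0]],
    [0,[0.1,0.1,16.1],[0,0,0]],
    [0,[0.1,0.1,16.1],[0,0,0]],
    [0,[0.1,0.1,16.1],[0,0,0]],
    [0,[0.1,0.1,16.1],[0,0,0]],
    [0,[0.1,0.1,16.1],[0,0,0]],
    [0,[0.1,0.1,16.1],[0,0,0]],
    [0,[0.1,0.1,16.1],[0,0,0]],
    [0,[0.1,0.1,16.1],[0,0,0]]
  ]
}}

```text
t: 20.9
tcp_pos: [0.4406, -0.3508, 0.1786]
tool_rot: [-3.142, -0.0, 1.303]
wrist_force: [-0.5, -0.3, -0.2]
width: 1.0
```

Run:
```python
from h import *
s=go(0.4397,-0.3505,0.32,1.303); print(s["wrist_force"])
c=cam("wrist"); save(c,"w9.png")
```

```text
t 20.9 tcp [ 0.4406 -0.3508  0.1786] yaw 1.303 w 1.0 -> shift cm [ -0.    -0.1  -14.14] turn deg [-0. -0. -0.]
[-0.50552668 -0.33603863 -0.16727942]
```

View pics/w9.png

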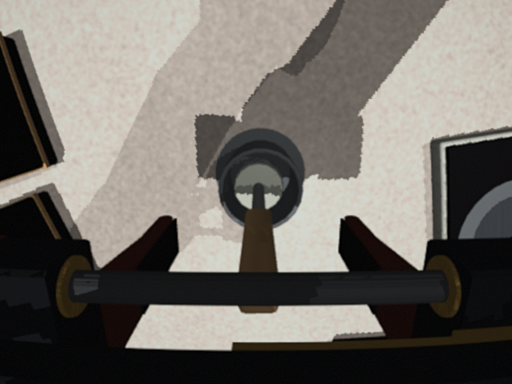

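The brush stands in its holder and is let go. Next the turntable: rise and move to a viewing pose.

{"name": "play_rows", "arguments": {
  "rows": [
    [0,[0,0,-4],[0,0,0]],
    [0,[0,0,-9],[0,0,0]],
    [0,[0,0,-14],[0,0,0]],
    [0,[0,0,-14.5],[0,0,0]],
    [0,[0,0,-14.5],[0,0,0]]
  ]
}}

```text
t: 21.45
tcp_pos: [0.4411, -0.3512, 0.3249]
tool_rot: [3.138, 0.0, 1.303]
wrist_force: [0.4, -0.6, -1.4]
width: 1.002
```

Run:
```python
from h import *
s=go(0.593,0.315,0.32,1.303); print(s["wrist_force"])
```

```text
t 21.45 tcp [ 0.4411 -0.3512  0.3249] yaw 1.303 w 1.002 -> shift cm [68.26 -2.99  0.48] turn deg [ 0.2  0.  -0. ]
[ 0.42807176 -0.62984432 -1.4024452 ]
```

{"name": "play_rows", "arguments": {
  "rows": [
    [0,[20,-1,0],[0,0,0]],
    [0,[20,-1,0],[0,0,0]],
    [0,[20,-1,0],[0,0,0]],
    [0,[45,-2,0],[0,0,0]],
    [0,[45,-2,0],[0,0,0]],
    [0,[45,-2,0],[0,0,0]],
    [0,[45,-2,0],[0,0,0]],
    [0,[45,-2,0],[0,0,0]],
    [0,[45,-2,0],[0,0,0]],
    [0,[68.3,-3,0.5],[0,0,0]],
    [0,[68.3,-3,0.5],[0,0,0]],
    [0,[68.3,-3,0.5],[0,0,0]],
    [0,[68.3,-3,0.5],[0,0,0]],
    [0,[68.3,-3,0.5],[0,0,0]],
    [0,[68.3,-3,0.5],[0,0,0]],
    [0,[68.3,-3,0.5],[0,0,0]],
    [0,[68.3,-3,0.5],[0,0,0]],
    [0,[68.3,-3,0.5],[0,0,0]]
  ]
}}

```text
t: 23.25
tcp_pos: [0.5928, 0.3139, 0.3187]
tool_rot: [-3.142, 0.0, 1.3]
wrist_force: [-0.1, 0.2, -0.0]
width: 1.002
```

Run:
```python
from h import *
s=go(0.593,0.315,0.32,1.303)
c=cam("wrist"); save(c,"w10.png"); np.savez("pics/w10.npz",**{k:c[k] for k in c})
views("c")
for n in ("top","side"):
    d=dict(np.load(f"pics/{n}_c.npz")); save(d,n+"_c.png")
```

```text
t 23.25 tcp [0.5928 0.3139 0.3187] yaw 1.3 w 1.002 -> shift cm [ 0.11 -0.02 -0.13] turn deg [-0.   0.  -0.2]
```

View pics/w10.png

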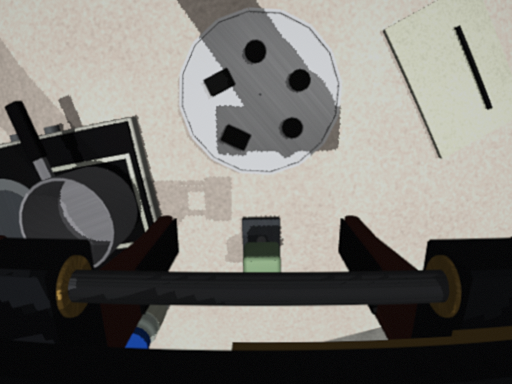

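View pics/side_c.png

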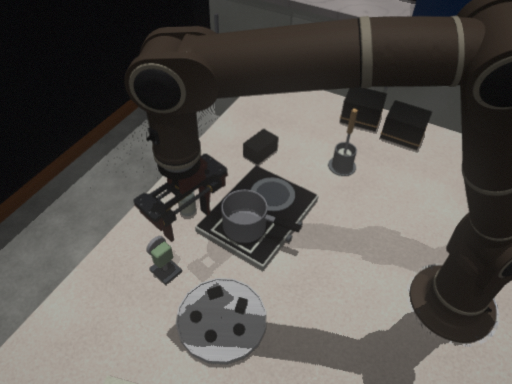

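```bash
cat >> h.py <<'E'
def pieces(c,cx=0.506,cy=0.339,thr=35,R0=0.1,z=0.043,tag=None):
    o=ortho(c,z,cx-.125,cx+.125,cy-.125,cy+.125,0.0005)
    g=o.max(2)
    h,w=g.shape; yy,xx=np.mgrid[:h,:w]
    m=((g<thr)&(np.hypot(yy-h/2,xx-w/2)<R0/0.0005)).astype(np.uint8)
    m=cv2.morphologyEx(m,cv2.MORPH_OPEN,np.ones((5,5)))
    cs,_=cv2.findContours(m,cv2.RETR_EXTERNAL,cv2.CHAIN_APPROX_NONE)
    for k in cs:
        a=cv2.contourArea(k)*0.25
        if a<200: continue
        (u,v),(rw,rh),an=cv2.minAreaRect(k)
        x=cx+.125-v*.0005; y=cy+.125-u*.0005
        b=cv2.boxPoints(((u,v),(rw,rh),an)); e=max([b[1]-b[0],b[2]-b[1]],key=np.linalg.norm)
        yaw=np.arctan2(-e[0],-e[1])%np.pi
        print("area",round(a),"xy",round(x,4),round(y,4),"size mm",round(rw/2,1),round(rh/2,1),"long axis yaw",round(yaw,2))
        cv2.drawContours(o,[np.int32(b)],0,(255,0,0),1)
    if tag: cv2.imwrite(f"pics/{tag}.png",o[:,:,::-1])
E
python3 - <<'E'
from h import *
c=dict(np.load("pics/w10.npz")); print("wrist"); pieces(c,tag="pw10")
c=dict(np.load("pics/top_c.npz")); print("top"); pieces(c,thr=50,tag="pt10")
c=dict(np.load("pics/side_c.npz")); print("side"); pieces(c,thr=50)
E
```

```text
wrist
area 558 xy 0.455 0.347 size mm 27.0 26.0 long axis yaw 0.0
area 724 xy 0.4793 0.2914 size mm 23.3 33.9 long axis yaw 1.75
area 555 xy 0.505 0.393 size mm 26.0 27.0 long axis yaw 1.57
area 776 xy 0.5549 0.2913 size mm 34.8 23.7 long axis yaw 0.85
area 541 xy 0.5627 0.3688 size mm 25.5 26.5 long axis yaw 1.57
top
area 649 xy 0.452 0.3448 size mm 27.0 30.5 long axis yaw 1.57
area 722 xy 0.4773 0.291 size mm 23.5 35.6 long axis yaw 1.78
area 663 xy 0.5028 0.3913 size mm 27.5 30.5 long axis yaw 1.57
area 898 xy 0.5536 0.2894 size mm 39.9 25.3 long axis yaw 0.88
area 669 xy 0.5607 0.3668 size mm 27.5 30.5 long axis yaw 1.57
side
area 600 xy 0.4535 0.351 size mm 27.0 28.0 long axis yaw 1.57
area 748 xy 0.4788 0.2942 size mm 21.6 38.6 long axis yaw 1.78
area 616 xy 0.504 0.3978 size mm 28.0 28.5 long axis yaw 1.57
area 932 xy 0.5547 0.2943 size mm 35.0 28.8 long axis yaw 0.85
area 607 xy 0.5617 0.3725 size mm 27.5 28.0 long axis yaw 1.57
```

View pics/pw10.png

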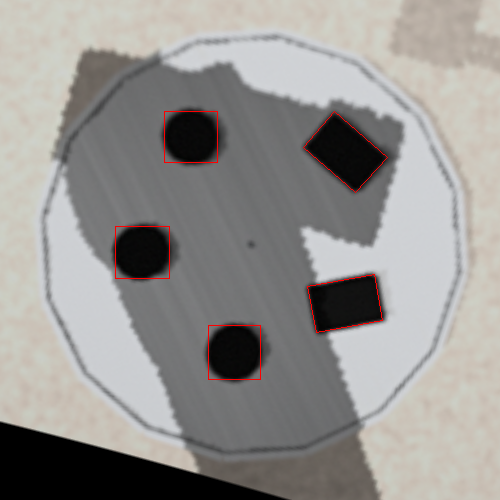

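Run:
```python
from h import *
go(0.4785,0.292,0.10,0.19)
```

```text
t 23.4 tcp [0.5928 0.3148 0.3191] yaw 1.301 w 0.999 -> shift cm [ -5.25 -10.42  21.91] turn deg [-0.  -0.  63.7]
```

{"name": "play_rows", "arguments": {
  "rows": [
    [0.45,[-2,-4,4],[0,0,8]],
    [0.45,[-4,-8,8],[0,0,16]],
    [0.45,[-5.3,-10.4,12],[0,0,24]],
    [0.45,[-5.3,-10.4,16],[0,0,32]],
    [0.45,[-5.3,-10.4,19],[0,0,40]],
    [0.45,[-5.3,-10.4,21.9],[0,0,48]],
    [0.45,[-5.3,-10.4,21.9],[0,0,56]],
    [0.45,[-5.3,-10.4,21.9],[0,0,63.7]],
    [0.45,[-5.3,-10.4,21.9],[0,0,63.7]],
    [0.45,[-5.3,-10.4,21.9],[0,0,63.7]],
    [0.45,[-5.3,-10.4,21.9],[0,0,63.7]]
  ]
}}

```text
t: 24.5
tcp_pos: [0.4785, 0.2923, 0.1]
tool_rot: [-3.141, -0.001, 0.194]
wrist_force: [-0.4, 0.5, -0.3]
width: 0.552
```

Run:
```python
from h import *
go(0.4785,0.292,0.0305,0.19)
c=cam("wrist"); save(c,"w11.png"); np.savez("pics/w11.npz",**{k:c[k] for k in c})
print(proj(c,[[.4785,.292,.046]]))
c=cam("top"); save(c,"t11.png"); pieces(c,thr=50)
```

```text
t 24.5 tcp [0.4785 0.2923 0.1   ] yaw 0.194 w 0.552 -> shift cm [-0.01  0.04  6.95] turn deg [-0.  -0.   0.2]
[[259.00777838 205.87987761]]
area 22909 xy 0.5008 0.3555 size mm 188.5 166.0 long axis yaw 0.0
```

View pics/w11.png

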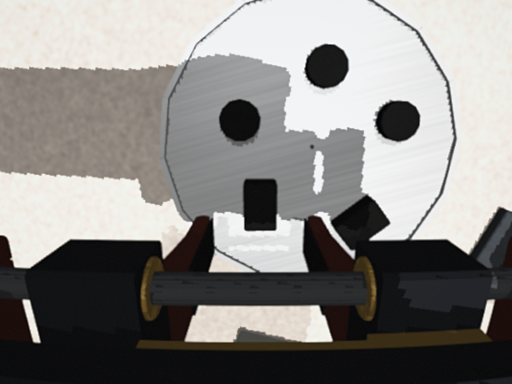

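Block D is at (261,205), aligned and centred between the jaws. I'll descend and grip.

{"name": "play_rows", "arguments": {
  "rows": [
    [0.45,[0,0,2.5],[0,0,0]],
    [0.45,[0,0,5],[0,0,0]],
    [0.45,[0,0,6.5],[0,0,0]],
    [0.45,[0,0,6.9],[0,0,0]],
    [0.45,[0,0,6.9],[0,0,0]],
    [1,[0,0,6.9],[0,0,0]],
    [1,[0,0,6.9],[0,0,0]],
    [1,[0,0,6.9],[0,0,0]],
    [1,[0,0,6.9],[0,0,0]],
    [1,[0,0,6.9],[0,0,0]],
    [1,[0,0,6.9],[0,0,0]],
    [1,[0,0,6.9],[0,0,0]],
    [1,[0,0,6.9],[0,0,0]],
    [1,[0,0,6.9],[0,0,0]],
    [1,[0,0,6.9],[0,0,0]],
    [1,[0,0,3],[0,0,0]],
    [1,[0,0,-2],[0,0,0]],
    [1,[0,0,-7],[0,0,0]],
    [1,[0,0,-10],[0,0,0]],
    [1,[0,0,-10],[0,0,0]]
  ],
  "newtons": 20
}}

```text
t: 26.6
tcp_pos: [0.4804, 0.2931, 0.2039]
tool_rot: [-3.138, -0.006, 0.191]
wrist_force: [0.5, 0.6, -0.3]
width: 0.267
```

Run:
```python
from h import *
s=go(0.598,0.0595,0.2,0.19); print(s["wrist_force"])
c=cam("wrist"); save(c,"w12.png"); np.savez("pics/w12.npz",**{k:c[k] for k in c})
pieces(c)
```

```text
t 26.6 tcp [0.4804 0.2931 0.2039] yaw 0.191 w 0.267 -> shift cm [ 7.11 25.17  0.33] turn deg [-0.2 -0.3  0. ]
[ 0.53507631  0.60120117 -0.25790005]
area 522 xy 0.4537 0.3475 size mm 25.5 26.0 long axis yaw 1.57
area 506 xy 0.504 0.3935 size mm 25.0 25.0 long axis yaw 1.57
area 955 xy 0.4938 0.2518 size mm 56.5 24.5 long axis yaw 0.0
area 809 xy 0.5538 0.2927 size mm 33.3 25.9 long axis yaw 0.86
area 543 xy 0.5607 0.3693 size mm 27.5 24.5 long axis yaw 0.0
```

View pics/w12.png

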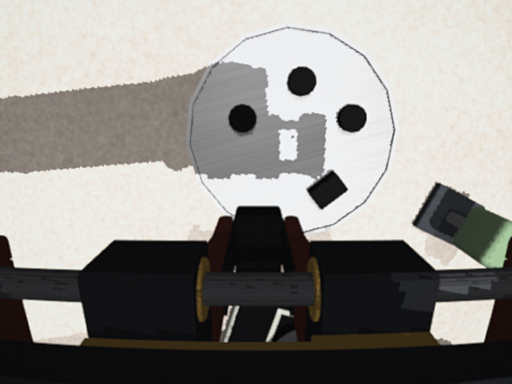

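Run:
```python
from h import *
s=go(0.598,0.0385,0.2,0.19); s=go(0.598,0.0385,0.065,0.19)
```

```text
t 26.65 tcp [0.4791 0.2929 0.2014] yaw 0.191 w 0.273 -> shift cm [ 6.84 27.24  0.09] turn deg [-0.1 -0.2  0.1]
t 26.65 tcp [0.4791 0.2929 0.2014] yaw 0.191 w 0.273 -> shift cm [ 6.8  27.27 13.59] turn deg [-0.1 -0.2  0.1]
```

{"name": "play_rows", "arguments": {
  "rows": [
    [1,[0.7,3,0],[0,0,0]],
    [1,[2,8,0],[0,0,0]],
    [1,[3.3,13,0],[0,0,0]],
    [1,[4.5,18,0],[0,0,0]],
    [1,[5.8,23,0],[0,0,0]],
    [1,[6.5,26,0],[0,0,0]],
    [1,[6.8,27.2,0],[0,0,0]],
    [1,[6.8,27.2,0],[0,0,0]],
    [1,[6.8,27.2,0],[0,0,0]]
  ]
}}

```text
t: 27.55
tcp_pos: [0.5958, 0.0395, 0.1984]
tool_rot: [-3.141, 0.002, 0.192]
wrist_force: [-0.4, 0.2, -1.2]
width: 0.269
```

Run:
```python
from h import *
s=go(0.598,0.0385,0.065,0.19)
c=cam("wrist"); save(c,"w13.png"); np.savez("pics/w13.npz",**{k:c[k] for k in c})
c=cam("side"); save(c,"s13.png")
```

```text
t 27.55 tcp [0.5958 0.0395 0.1984] yaw 0.192 w 0.269 -> shift cm [ 0.22  0.16 13.34] turn deg [-0.1  0.1  0.1]
```

View pics/w13.png

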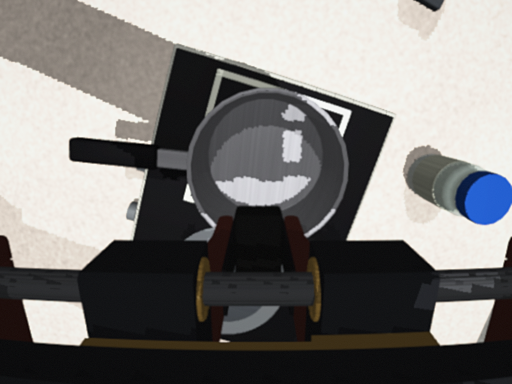

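View pics/s13.png

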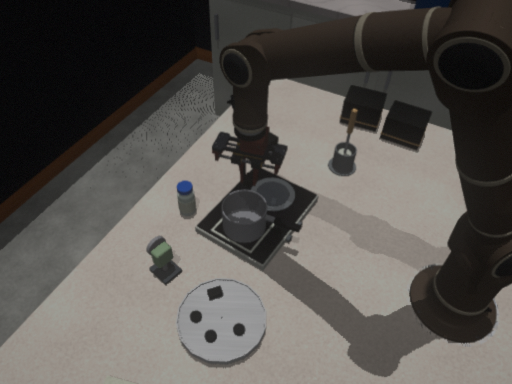

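The pot is unmoved with its rim at about (268,165). I'll lower the block into it and release.

{"name": "play_rows", "arguments": {
  "rows": [
    [1,[0.2,0.1,3],[0,0,0]],
    [1,[0.2,0.1,7],[0,0,0]],
    [1,[0.2,0.1,11],[0,0,0]],
    [1,[0.2,0.1,13.3],[0,0,0]],
    [1,[0.2,0.1,13.3],[0,0,0]],
    [1,[0.2,0.1,13.3],[0,0,0]],
    [0.5,[0.2,0.1,13.3],[0,0,0]],
    [0.5,[0.2,0.1,13.3],[0,0,0]],
    [0.5,[0.2,0.1,13.3],[0,0,0]],
    [0.5,[0.2,0.1,13.3],[0,0,0]],
    [0.5,[0.2,0.1,13.3],[0,0,0]],
    [0.5,[0.2,0.1,10],[0,0,0]],
    [0.5,[0.2,0.1,5],[0,0,0]],
    [0.5,[0.2,0.1,0],[0,0,0]],
    [0.5,[0.2,0.1,0],[0,0,0]]
  ]
}}

```text
t: 29.15
tcp_pos: [0.6023, 0.0365, 0.2063]
tool_rot: [3.141, -0.01, 0.19]
wrist_force: [0.5, -0.3, -0.2]
width: 0.501
```

Run:
```python
from h import *
c=cam("wrist"); save(c,"w14.png")
c=cam("side"); save(c,"s14.png"); pieces(c,thr=50)
s=go(0.5545,0.2915,0.10,2.43)
```

```text
area 458 xy 0.4532 0.3513 size mm 22.3 26.6 long axis yaw 2.13
area 471 xy 0.503 0.398 size mm 22.7 26.6 long axis yaw 2.23
area 798 xy 0.5546 0.2952 size mm 32.5 27.1 long axis yaw 0.85
area 476 xy 0.561 0.3732 size mm 22.6 26.8 long axis yaw 2.21
t 29.25 tcp [0.5994 0.0376 0.2009] yaw 0.191 w 0.501 -> shift cm [  0.38 -25.78  10.11] turn deg [ 1.000e-01 -1.000e-01 -1.283e+02]
```

View pics/s14.png

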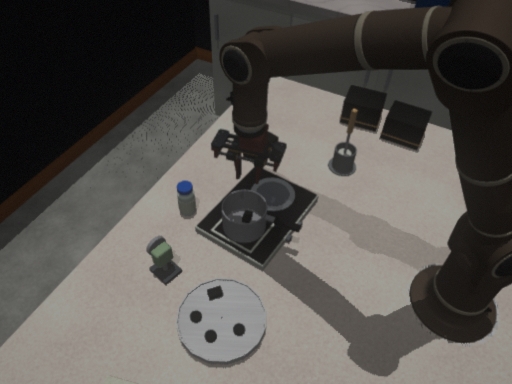

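Run:
```python
from h import *
s=go(0.5545,0.2915,0.10,-0.71)
```

```text
t 29.25 tcp [0.5994 0.0376 0.2009] yaw 0.191 w 0.501 -> shift cm [  0.38 -25.78  10.11] turn deg [-0.1 -0.1 51.6]
```

{"name": "play_rows", "arguments": {
  "rows": [
    [0.45,[0,-4,0],[0,0,8]],
    [0.45,[0.1,-9,0],[0,0,16]],
    [0.45,[0.2,-14,0],[0,0,24]],
    [0.45,[0.3,-19,2],[0,0,32]],
    [0.45,[0.4,-24,5],[0,0,40]],
    [0.45,[0.4,-25.8,9],[0,0,48]],
    [0.45,[0.4,-25.8,10],[0,0,51.6]],
    [0.45,[0.4,-25.8,10],[0,0,51.6]],
    [0.45,[0.4,-25.8,10],[0,0,51.6]],
    [0.45,[0.4,-25.8,10],[0,0,51.6]]
  ]
}}

```text
t: 30.25
tcp_pos: [0.5548, 0.2903, 0.1007]
tool_rot: [-3.14, -0.001, -0.71]
wrist_force: [0.3, 0.4, 0.2]
width: 0.553
```

Run:
```python
from h import *
s=go(0.5545,0.2915,0.0305,-0.71)
c=cam("wrist"); save(c,"w15.png")
```

```text
t 30.25 tcp [0.5548 0.2903 0.1007] yaw -0.71 w 0.553 -> shift cm [-0.11 -0.06  7.02] turn deg [-0.1 -0.  -0. ]
```

View pics/w15.png

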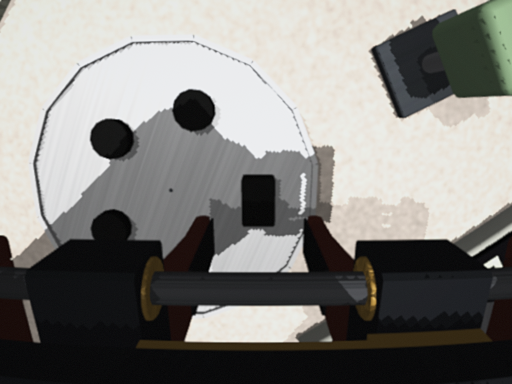

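Block E is at (258,200), centred. The right finger would come near the lip, so I'll narrow the opening and stop slightly higher.

{"name": "play_rows", "arguments": {
  "rows": [
    [0.57,[-0.1,0,0],[0,0,0]],
    [0.57,[-0.1,0,2.5],[0,0,0]],
    [0.57,[-0.1,0,5],[0,0,0]],
    [0.57,[-0.1,0,6.5],[0,0,0]],
    [0.57,[-0.1,0,6.8],[0,0,0]],
    [0.57,[-0.1,0,6.8],[0,0,0]],
    [1,[-0.1,0,6.8],[0,0,0]],
    [1,[-0.1,0,6.8],[0,0,0]],
    [1,[-0.1,0,6.8],[0,0,0]],
    [1,[-0.1,0,6.8],[0,0,0]],
    [1,[-0.1,0,6.8],[0,0,0]],
    [1,[-0.1,0,6.8],[0,0,0]],
    [1,[-0.1,0,6.8],[0,0,0]],
    [1,[-0.1,0,6.8],[0,0,0]],
    [1,[-0.1,0,6.8],[0,0,0]],
    [1,[-0.1,0,3],[0,0,0]],
    [1,[-0.1,0,-2],[0,0,0]],
    [1,[-0.1,0,-7],[0,0,0]],
    [1,[-0.1,0,-10],[0,0,0]],
    [1,[-0.1,0,-10],[0,0,0]]
  ],
  "newtons": 20
}}

```text
t: 32.3
tcp_pos: [0.5553, 0.2926, 0.2044]
tool_rot: [-3.135, -0.002, -0.71]
wrist_force: [0.4, -0.4, -0.8]
width: 0.276
```

Run:
```python
from h import *
c=cam("wrist"); save(c,"w16.png"); pieces(c)
c=cam("side"); save(c,"s16.png")
s=go(0.598,0.080,0.20,0.1);
```

```text
area 610 xy 0.457 0.347 size mm 29.0 26.0 long axis yaw 0.0
area 564 xy 0.5069 0.3926 size mm 25.5 27.9 long axis yaw 2.36
area 4393 xy 0.4743 0.2725 size mm 53.6 158.3 long axis yaw 2.81
area 508 xy 0.5637 0.369 size mm 25.5 25.0 long axis yaw 0.0
t 32.4 tcp [0.5529 0.2926 0.1999] yaw -0.709 w 0.272 -> shift cm [17.27 13.19 -0.04] turn deg [ -0.1   0.  -46.4]
```

View pics/w16.png

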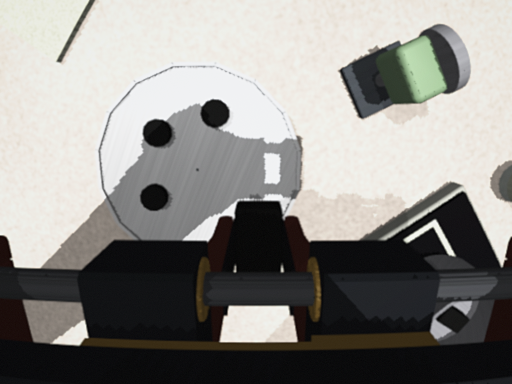

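View pics/s16.png

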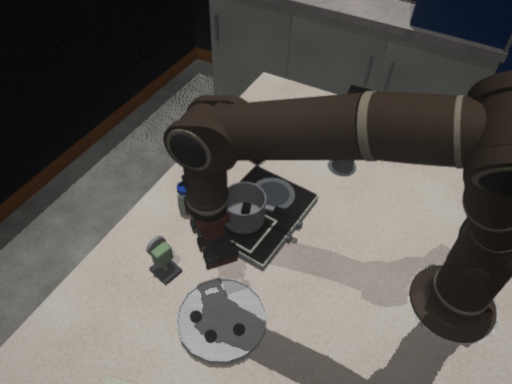

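The block is held. In the side view the pot sits at about (244,208) instead of (245,217), so it may have been knocked. Checking.

Run:
```python
from h import *
c=cam("side")
th=np.linspace(0,2*np.pi,80)
o=[]
for (x,y) in ((0.598,0.0595),(0.61,0.04)):
    f=4; im=cv2.resize(c["image"],None,fx=f,fy=f,interpolation=cv2.INTER_CUBIC)
    p=((proj(c,np.stack([x+.064*np.cos(th),y+.064*np.sin(th),np.full(80,.115)],-1))+.5)*f-.5).round().astype(np.int32)
    cv2.polylines(im,[p.reshape(-1,1,2)],True,(0,255,0),1); o.append(im[150*f:275*f,190*f:290*f])
cv2.imwrite("pics/p16.png",np.hstack(o)[:,:,::-1])
b=ortho(c,0.115,0.42,0.74,-0.2,0.18,0.0005)
cv2.imwrite("pics/o16.png",cv2.resize(b,(760,640))[:600,:,::-1])
```

```text
(no output)
```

View pics/p16.png

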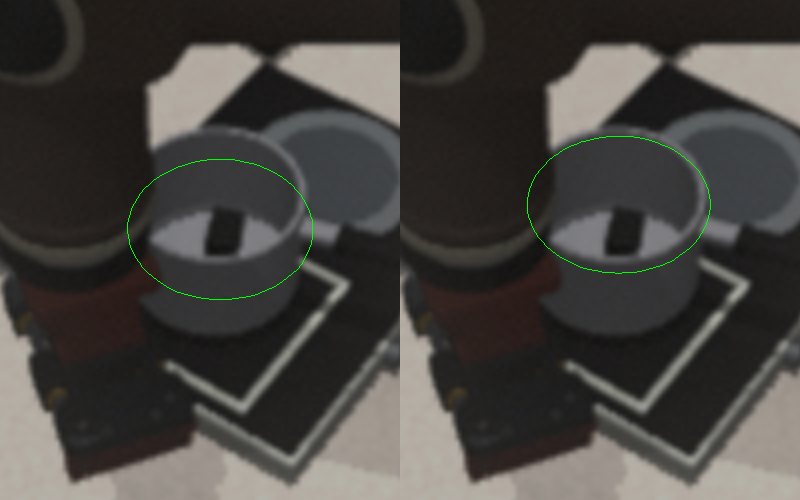

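View pics/o16.png

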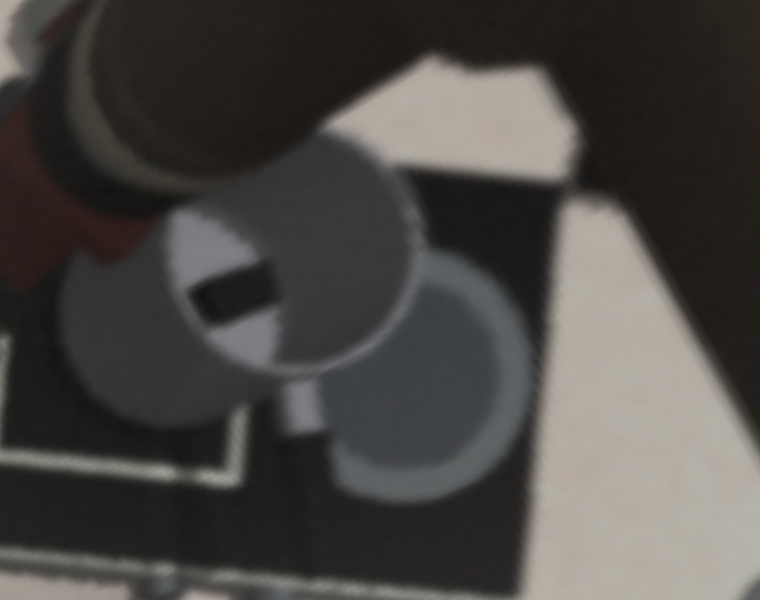

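The pot has been knocked to about (0.615, 0.034). I'll go above it and re-measure with the wrist camera.

Run:
```python
from h import *
s=go(0.615,0.050,0.20,0.1);
```

```text
t 32.45 tcp [0.5523 0.2924 0.1988] yaw -0.709 w 0.268 -> shift cm [20.54 14.31 -0.13] turn deg [  0.    0.1 -46.4]
```

{"name": "play_rows", "arguments": {
  "rows": [
    [1,[2,1.4,0],[0,0,-8]],
    [1,[6,4.2,0],[0,0,-16]],
    [1,[10,7,0],[0,0,-24]],
    [1,[14,9.8,0],[0,0,-32]],
    [1,[18,12.5,0],[0,0,-40]],
    [1,[20.5,14.3,0],[0,0,-46.4]],
    [1,[20.5,14.3,0],[0,0,-46.4]],
    [1,[20.5,14.3,0],[0,0,-46.4]],
    [1,[20.5,14.3,0],[0,0,-46.4]]
  ]
}}

```text
t: 33.35
tcp_pos: [0.6147, 0.0518, 0.1984]
tool_rot: [-3.141, 0.002, 0.101]
wrist_force: [0.3, -0.4, -0.7]
width: 0.268
```

```bash
cat >> h.py <<'E'
def potfit(c,x,y,tag,f=2,yaw=None):
    th=np.linspace(0,2*np.pi,80)
    im=cv2.resize(c["image"],None,fx=f,fy=f,interpolation=cv2.INTER_CUBIC)
    p=((proj(c,np.stack([x+.064*np.cos(th),y+.064*np.sin(th),np.full(80,.115)],-1))+.5)*f-.5).round().astype(np.int32)
    cv2.polylines(im,[p.reshape(-1,1,2)],True,(0,255,0),1)
    if yaw is not None:
        q=np.array([[x-.0875*np.cos(yaw),y-.0875*np.sin(yaw),.107],[x-.165*np.cos(yaw),y-.165*np.sin(yaw),.107]])
        p=((proj(c,q)+.5)*f-.5).round().astype(np.int32); cv2.line(im,tuple(map(int,p[0])),tuple(map(int,p[1])),(255,0,0),1)
    cv2.imwrite(f"pics/{tag}.png",im[:600,:800,::-1] if im.shape[0]>600 else im[:,:,::-1])
E
python3 - <<'E'
from h import *
s=go(0.615,0.056,0.065,0.1)
c=cam("wrist"); np.savez("pics/w17.npz",**{k:c[k] for k in c}); potfit(c,0.615,0.034,"w17",1.5,0.05)
c=cam("side"); np.savez("pics/s17.npz",**{k:c[k] for k in c}); potfit(c,0.615,0.034,"s17",1.5,0.05)
E
```

```text
t 33.35 tcp [0.6147 0.0518 0.1984] yaw 0.101 w 0.268 -> shift cm [ 0.1  -0.41 13.34] turn deg [-0.   0.1  0. ]
```

View pics/w17.png

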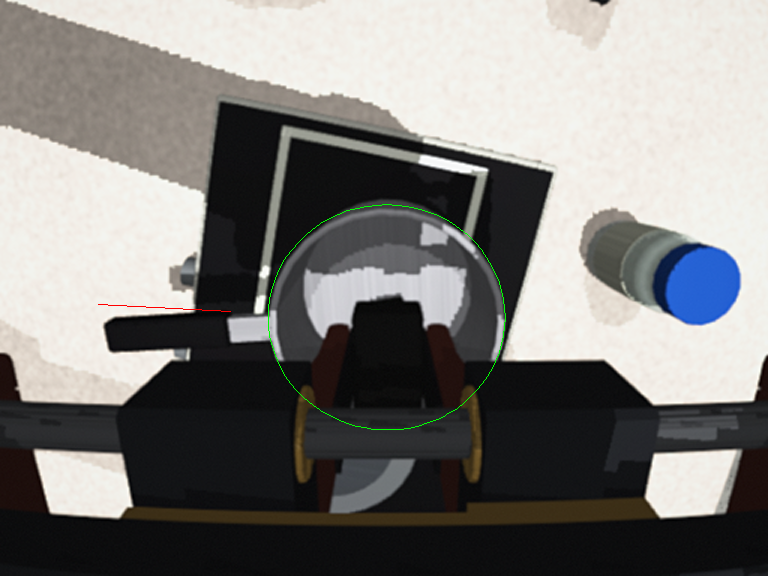

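View pics/s17.png

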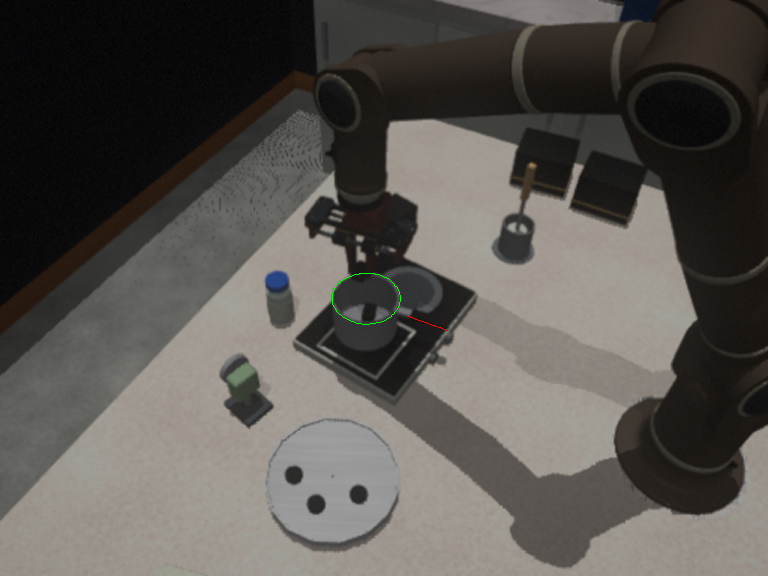

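The rim circle fits at (0.615, 0.034) in both views. I'll lower and release.

{"name": "play_rows", "arguments": {
  "rows": [
    [1,[0.1,-0.3,3],[0,0,0]],
    [1,[0.1,-0.3,7],[0,0,0]],
    [1,[0.1,-0.3,11],[0,0,0]],
    [1,[0.1,-0.3,13.3],[0,0,0]],
    [1,[0.1,-0.3,13.3],[0,0,0]],
    [1,[0.1,-0.3,13.3],[0,0,0]],
    [0.5,[0.1,-0.3,13.3],[0,0,0]],
    [0.5,[0.1,-0.3,13.3],[0,0,0]],
    [0.5,[0.1,-0.3,13.3],[0,0,0]],
    [0.5,[0.1,-0.3,13.3],[0,0,0]],
    [0.5,[0.1,-0.3,13.3],[0,0,0]],
    [0.5,[0.1,-0.3,10],[0,0,0]],
    [0.5,[0.1,-0.3,5],[0,0,0]],
    [0.5,[0.1,-0.3,0],[0,0,0]],
    [0.5,[0.1,-0.3,0],[0,0,0]]
  ]
}}

```text
t: 34.95
tcp_pos: [0.6196, 0.0523, 0.2064]
tool_rot: [-3.141, -0.01, 0.099]
wrist_force: [0.9, 0.2, 0.2]
width: 0.502
```

Run:
```python
from h import *
c=cam("side"); save(c,"s18.png"); pieces(c,thr=50)
s=go(0.4545,0.347,0.10,0.4);
```

```text
area 450 xy 0.453 0.3518 size mm 23.0 24.5 long axis yaw 1.57
area 467 xy 0.503 0.398 size mm 22.7 26.5 long axis yaw 2.28
area 465 xy 0.5611 0.3731 size mm 22.6 26.2 long axis yaw 2.21
t 35.0 tcp [0.618  0.0529 0.2032] yaw 0.1 w 0.499 -> shift cm [-13.4  -30.88  10.26] turn deg [ -0.   -0.4 -17.2]
```

View pics/s18.png

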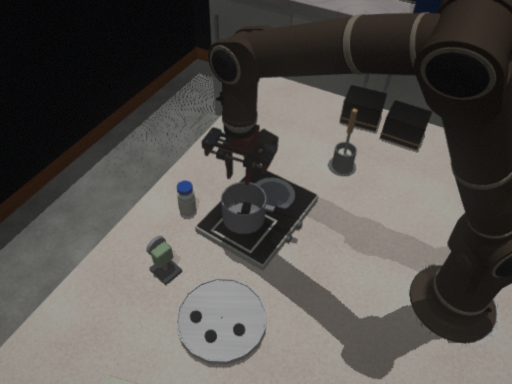

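{"name": "play_rows", "arguments": {
  "rows": [
    [0.5,[-2,-4,0],[0,0,-8]],
    [0.5,[-4,-9,0],[0,0,-16]],
    [0.5,[-6,-13.5,0],[0,0,-17]],
    [0.5,[-8,-18,0],[0,0,-17]],
    [0.5,[-10,-22.5,2],[0,0,-17]],
    [0.5,[-12,-27,5],[0,0,-17]],
    [0.5,[-13.4,-30.9,8],[0,0,-17]],
    [0.5,[-13.4,-30.9,10.3],[0,0,-17]],
    [0.5,[-13.4,-30.9,10.3],[0,0,-17]],
    [0.5,[-13.4,-30.9,10.3],[0,0,-17]]
  ]
}}

```text
t: 36.0
tcp_pos: [0.452, 0.3458, 0.0962]
tool_rot: [3.14, 0.002, 0.396]
wrist_force: [0.7, -0.6, 1.2]
width: 0.498
```

Run:
```python
from h import *
s=go(0.4545,0.347,0.031,0.4)
c=cam("wrist"); save(c,"w19.png"); print(proj(c,[[0.4545,0.347,0.0405]]))
```

```text
t 36.0 tcp [0.452  0.3458 0.0962] yaw 0.396 w 0.498 -> shift cm [ 0.29 -0.03  6.52] turn deg [ 0.1  0.1 -0.2]
[[263.22034029 204.57083074]]
```

View pics/w19.png

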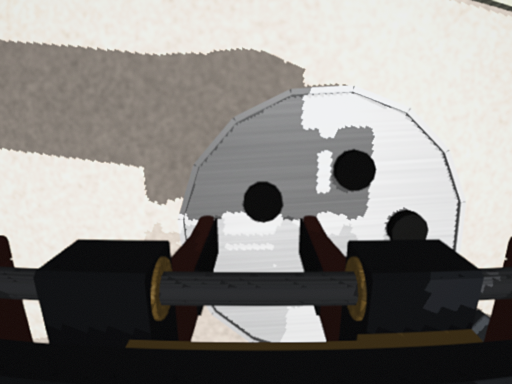

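{"name": "play_rows", "arguments": {
  "rows": [
    [0.5,[0.2,-0.2,2.5],[0,0,0]],
    [0.5,[0.2,-0.2,5],[0,0,0]],
    [0.5,[0.2,-0.2,6.2],[0,0,0]],
    [0.5,[0.2,-0.2,6.5],[0,0,0]],
    [0.5,[0.2,-0.2,6.5],[0,0,0]],
    [1,[0.2,-0.2,6.5],[0,0,0]],
    [1,[0.2,-0.2,6.5],[0,0,0]],
    [1,[0.2,-0.2,6.5],[0,0,0]],
    [1,[0.2,-0.2,6.5],[0,0,0]],
    [1,[0.2,-0.2,6.5],[0,0,0]],
    [1,[0.2,-0.2,6.5],[0,0,0]],
    [1,[0.2,-0.2,6.5],[0,0,0]],
    [1,[0.2,-0.2,6.5],[0,0,0]],
    [1,[0.2,-0.2,6.5],[0,0,0]],
    [1,[0.2,-0.2,3],[0,0,0]],
    [1,[0.2,-0.2,-2],[0,0,0]],
    [1,[0.2,-0.2,-7],[0,0,0]],
    [1,[0.2,-0.2,-10.5],[0,0,0]],
    [1,[0.2,-0.2,-10.5],[0,0,0]],
    [1,[0.2,-0.2,-10.5],[0,0,0]]
  ],
  "newtons": 20
}}

```text
t: 38.05
tcp_pos: [0.4528, 0.3503, 0.2022]
tool_rot: [-3.14, -0.001, 0.397]
wrist_force: [-0.6, 0.2, -1.2]
width: 0.318
```

Run:
```python
from h import *
s=go(0.60,0.034,0.2,0.4)
c=cam("wrist"); save(c,"w20.png"); pieces(c)
c=cam("side"); potfit(c,.615,.034,"s20",1.5,.17)
```

```text
t 38.05 tcp [0.4528 0.3503 0.2022] yaw 0.397 w 0.318 -> shift cm [ 1.33 34.86  0.18] turn deg [-0.1 -0.1 -0.2]
area 560 xy 0.503 0.3945 size mm 27.0 26.0 long axis yaw 0.0
area 575 xy 0.56 0.3703 size mm 28.0 25.5 long axis yaw 0.0
area 7864 xy 0.5213 0.2888 size mm 185.6 77.2 long axis yaw 0.24
```

View pics/w20.png

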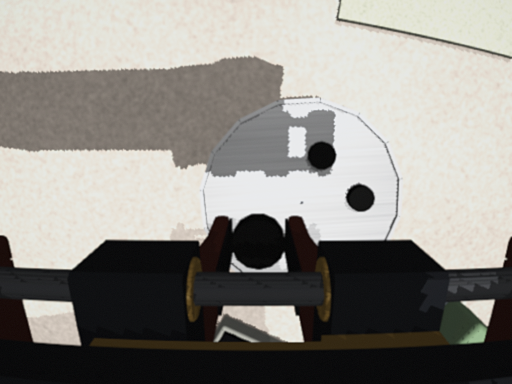

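View pics/s20.png

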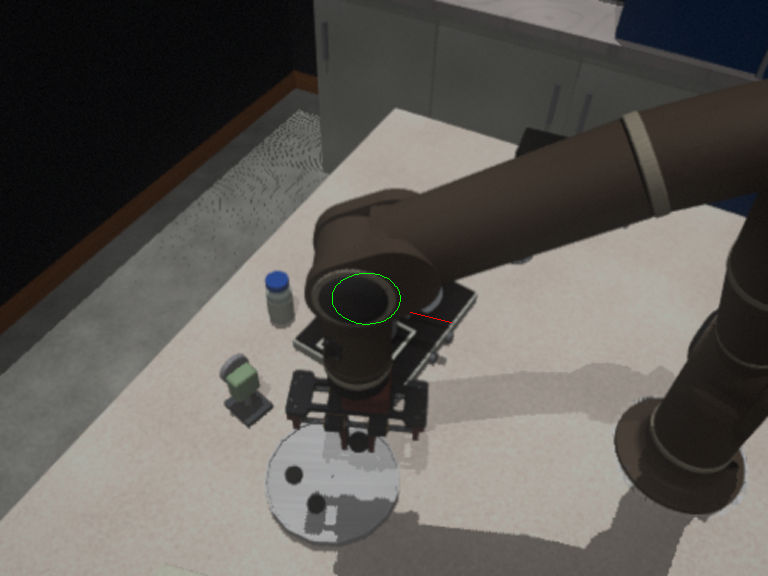

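{"name": "play_rows", "arguments": {
  "rows": [
    [1,[0.1,4,0],[0,0,0]],
    [1,[0.4,9,0],[0,0,0]],
    [1,[0.6,14,0],[0,0,0]],
    [1,[0.8,19,0],[0,0,0]],
    [1,[1,24,0],[0,0,0]],
    [1,[1.2,29,0],[0,0,0]],
    [1,[1.4,33,0],[0,0,0]],
    [1,[1.5,35,0],[0,0,0]],
    [1,[1.5,35,0],[0,0,0]],
    [1,[1.5,35,0],[0,0,0]]
  ]
}}

```text
t: 39.15
tcp_pos: [0.6012, 0.0329, 0.2001]
tool_rot: [-3.141, 0.003, 0.396]
wrist_force: [-0.2, -0.5, -0.2]
width: 0.321
```

Run:
```python
from h import *
s=go(0.604,0.034,0.075,0.4)
c=cam("wrist"); potfit(c,.615,.034,"w21",1.5,.17)
```

```text
t 39.15 tcp [0.6012 0.0329 0.2001] yaw 0.396 w 0.321 -> shift cm [3.300e-01 1.000e-02 1.251e+01] turn deg [-0.   0.2 -0.2]
```

View pics/w21.png

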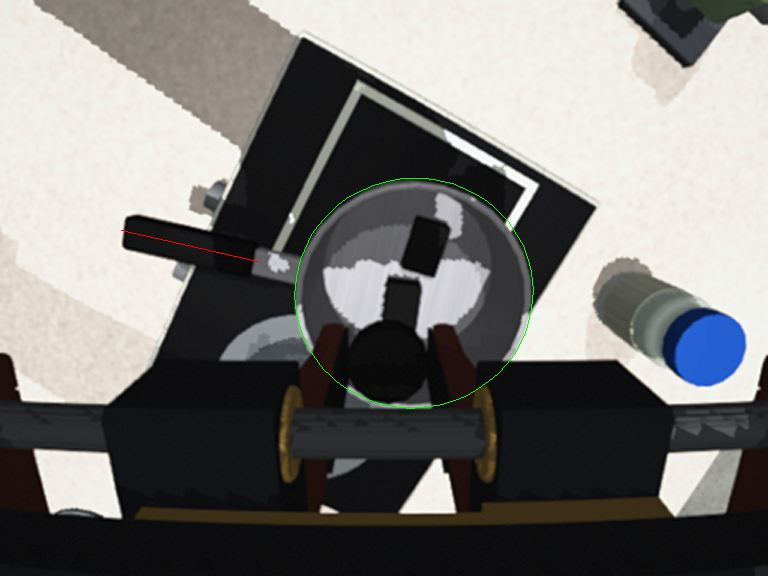

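The pot matches, both blocks are inside, and the handle yaw is about 0.17. I'll lower and release button A.

{"name": "play_rows", "arguments": {
  "rows": [
    [1,[0.3,0,4],[0,0,0]],
    [1,[0.3,0,8],[0,0,0]],
    [1,[0.3,0,11.5],[0,0,0]],
    [1,[0.3,0,12.5],[0,0,0]],
    [1,[0.3,0,12.5],[0,0,0]],
    [0.5,[0.3,0,12.5],[0,0,0]],
    [0.5,[0.3,0,12.5],[0,0,0]],
    [0.5,[0.3,0,12.5],[0,0,0]],
    [0.5,[0.3,0,12.5],[0,0,0]],
    [0.5,[0.3,0,8],[0,0,0]],
    [0.5,[0.3,0,3],[0,0,0]],
    [0.5,[0.3,0,0],[0,0,0]],
    [0.5,[0.3,0,0],[0,0,0]]
  ]
}}

```text
t: 40.5
tcp_pos: [0.6073, 0.0336, 0.2067]
tool_rot: [3.14, -0.008, 0.396]
wrist_force: [-0.2, 0.2, -0.4]
width: 0.501
```

Run:
```python
from h import *
c=cam("side"); save(c,"s22.png"); pieces(c,thr=50)
s=go(0.504,0.3945,0.10,0.6);
```

```text
area 470 xy 0.503 0.398 size mm 22.8 25.9 long axis yaw 2.03
area 473 xy 0.5611 0.3731 size mm 22.8 26.3 long axis yaw 2.25
t 40.55 tcp [0.6061 0.034  0.2041] yaw 0.397 w 0.501 -> shift cm [  4.47 -37.19  10.42] turn deg [  0.   -0.3 -11.6]
```

View pics/s22.png

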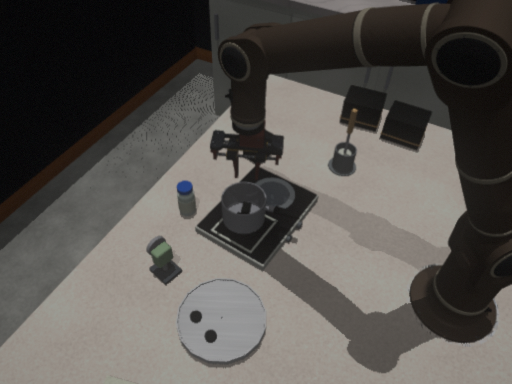

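{"name": "play_rows", "arguments": {
  "rows": [
    [0.5,[0.5,-4,0],[0,0,-6]],
    [0.5,[1.1,-9,0],[0,0,-11.6]],
    [0.5,[1.7,-14,0],[0,0,-11.6]],
    [0.5,[2.3,-19,0],[0,0,-11.6]],
    [0.5,[2.9,-24,2],[0,0,-11.6]],
    [0.5,[3.5,-29,4],[0,0,-11.6]],
    [0.5,[4.1,-34,7],[0,0,-11.6]],
    [0.5,[4.5,-37.2,9.5],[0,0,-11.6]],
    [0.5,[4.5,-37.2,10.3],[0,0,-11.6]],
    [0.5,[4.5,-37.2,10.3],[0,0,-11.6]],
    [0.5,[4.5,-37.2,10.3],[0,0,-11.6]]
  ]
}}

```text
t: 41.65
tcp_pos: [0.5031, 0.3926, 0.0983]
tool_rot: [3.14, 0.001, 0.598]
wrist_force: [0.8, -0.9, 1.2]
width: 0.497
```

Run:
```python
from h import *
s=go(0.5035,0.395,0.031,0.6)
c=cam("wrist"); save(c,"w23.png"); print(proj(c,[[0.5035,0.395,0.0405]]))
```

```text
t 41.65 tcp [0.5031 0.3926 0.0983] yaw 0.598 w 0.497 -> shift cm [ 0.17 -0.18  6.73] turn deg [ 0.1  0.1 -0.1]
[[261.60290707 201.84753694]]
```

View pics/w23.png

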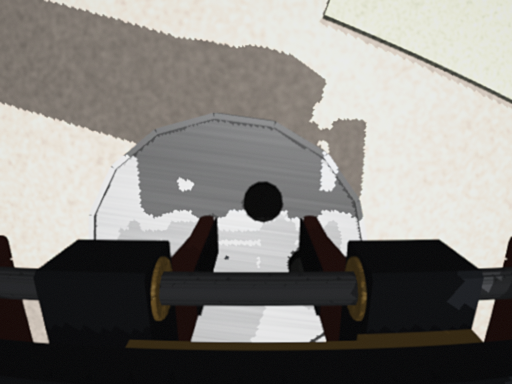

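{"name": "play_rows", "arguments": {
  "rows": [
    [0.5,[0.2,-0.2,2.5],[0,0,0]],
    [0.5,[0.2,-0.2,5],[0,0,0]],
    [0.5,[0.2,-0.2,6.4],[0,0,0]],
    [0.5,[0.2,-0.2,6.7],[0,0,0]],
    [0.5,[0.2,-0.2,6.7],[0,0,0]],
    [1,[0.2,-0.2,6.7],[0,0,0]],
    [1,[0.2,-0.2,6.7],[0,0,0]],
    [1,[0.2,-0.2,6.7],[0,0,0]],
    [1,[0.2,-0.2,6.7],[0,0,0]],
    [1,[0.2,-0.2,6.7],[0,0,0]],
    [1,[0.2,-0.2,6.7],[0,0,0]],
    [1,[0.2,-0.2,6.7],[0,0,0]],
    [1,[0.2,-0.2,6.7],[0,0,0]],
    [1,[0.2,-0.2,6.7],[0,0,0]],
    [1,[0.2,-0.2,3],[0,0,0]],
    [1,[0.2,-0.2,-2],[0,0,0]],
    [1,[0.2,-0.2,-7],[0,0,0]],
    [1,[0.2,-0.2,-10.3],[0,0,0]],
    [1,[0.2,-0.2,-10.3],[0,0,0]],
    [1,[0.2,-0.2,-10.3],[0,0,0]]
  ],
  "newtons": 20
}}

```text
t: 43.7
tcp_pos: [0.5029, 0.3976, 0.2022]
tool_rot: [-3.141, -0.001, 0.6]
wrist_force: [-0.1, 0.7, -1.0]
width: 0.319
```

Run:
```python
from h import *
s=go(0.62,0.034,0.2,0.6)
c=cam("wrist"); save(c,"w24.png"); pieces(c)
```

```text
t 43.7 tcp [0.5029 0.3976 0.2022] yaw 0.6 w 0.319 -> shift cm [-10.86  36.63   0.18] turn deg [-0.1 -0.1 -0. ]
area 10623 xy 0.526 0.3101 size mm 190.7 84.4 long axis yaw 0.71
```

View pics/w24.png

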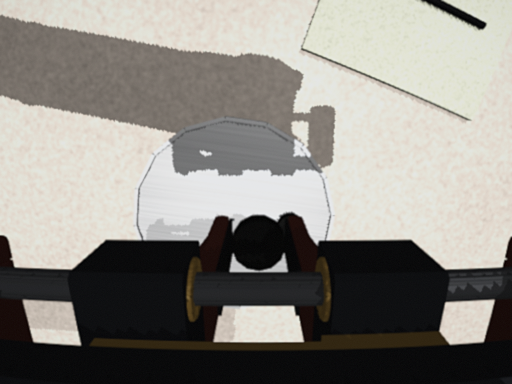

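{"name": "play_rows", "arguments": {
  "rows": [
    [1,[-1.2,4,0],[0,0,0]],
    [1,[-2.7,9,0],[0,0,0]],
    [1,[-4.2,14,0],[0,0,0]],
    [1,[-5.6,19,0],[0,0,0]],
    [1,[-7.1,24,0],[0,0,0]],
    [1,[-8.6,29,0],[0,0,0]],
    [1,[-10,34,0],[0,0,0]],
    [1,[-10.9,36.6,0],[0,0,0]],
    [1,[-10.9,36.6,0],[0,0,0]],
    [1,[-10.9,36.6,0],[0,0,0]],
    [1,[-10.9,36.6,0],[0,0,0]]
  ]
}}

```text
t: 44.85
tcp_pos: [0.6188, 0.0353, 0.2003]
tool_rot: [-3.14, 0.002, 0.601]
wrist_force: [-1.0, -0.4, -0.3]
width: 0.323
```

Run:
```python
from h import *
s=go(0.62,0.034,0.078,0.6)
c=cam("wrist"); potfit(c,.615,.034,"w25",1.5,.17)
```

```text
t 44.85 tcp [0.6188 0.0353 0.2003] yaw 0.601 w 0.323 -> shift cm [ 0.05  0.19 12.23] turn deg [-0.1  0.1  0.1]
```

View pics/w25.png

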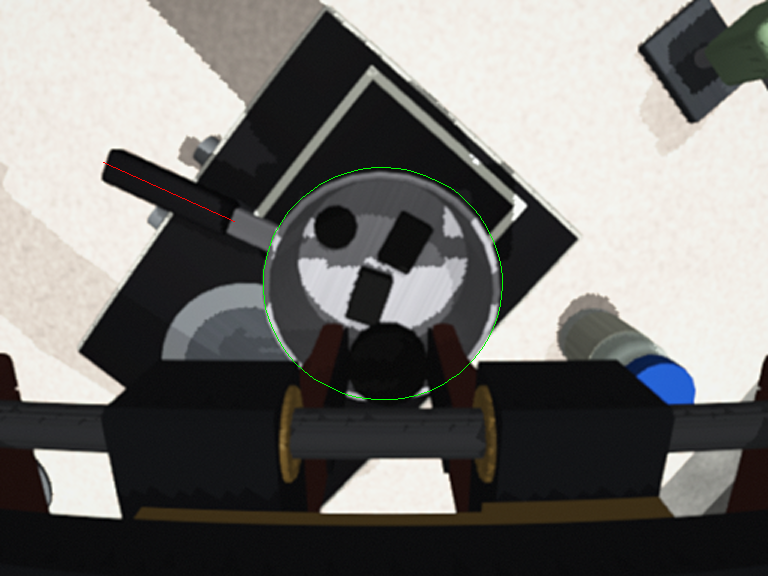

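Two blocks and a button are in the pot. I'll release B.

{"name": "play_rows", "arguments": {
  "rows": [
    [1,[0,0.2,4],[0,0,0]],
    [1,[0,0.2,8],[0,0,0]],
    [1,[0,0.2,11.3],[0,0,0]],
    [1,[0,0.2,12.2],[0,0,0]],
    [1,[0,0.2,12.2],[0,0,0]],
    [0.5,[0,0.2,12.2],[0,0,0]],
    [0.5,[0,0.2,12.2],[0,0,0]],
    [0.5,[0,0.2,12.2],[0,0,0]],
    [0.5,[0,0.2,12.2],[0,0,0]],
    [0.5,[0,0.2,8],[0,0,0]],
    [0.5,[0,0.2,3],[0,0,0]],
    [0.5,[0,0.2,0],[0,0,0]],
    [0.5,[0,0.2,0],[0,0,0]]
  ]
}}

```text
t: 46.2
tcp_pos: [0.6232, 0.0314, 0.2069]
tool_rot: [3.138, -0.008, 0.599]
wrist_force: [0.4, -0.1, -0.1]
width: 0.494
```

Run:
```python
from h import *
c=cam("side"); save(c,"s26.png"); pieces(c,thr=50)
s=go(0.561,0.3705,0.10,0.6);
```

```text
area 475 xy 0.561 0.373 size mm 22.7 26.4 long axis yaw 2.21
t 46.25 tcp [0.6219 0.0319 0.2042] yaw 0.599 w 0.499 -> shift cm [ 14.02 -31.41  10.44] turn deg [ 0.1 -0.3 -0. ]
```

View pics/s26.png

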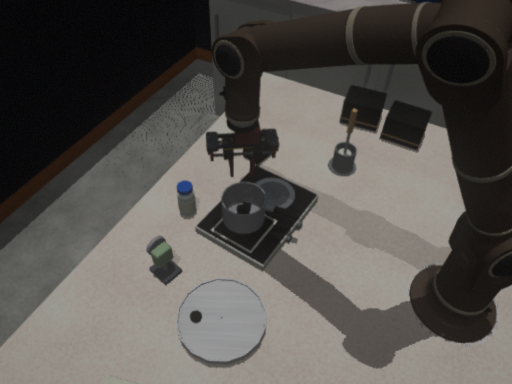

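{"name": "play_rows", "arguments": {
  "rows": [
    [0.5,[1.8,-4,0],[0,0,0]],
    [0.5,[3.8,-8.5,0],[0,0,0]],
    [0.5,[5.8,-13,0],[0,0,0]],
    [0.5,[7.8,-17.5,0],[0,0,0]],
    [0.5,[9.8,-22,2],[0,0,0]],
    [0.5,[11.8,-26.5,4],[0,0,0]],
    [0.5,[13.4,-30,7],[0,0,0]],
    [0.5,[14,-31.4,9.5],[0,0,0]],
    [0.5,[14,-31.4,10.3],[0,0,0]],
    [0.5,[14,-31.4,10.3],[0,0,0]],
    [0.5,[14,-31.4,10.3],[0,0,0]]
  ]
}}

```text
t: 47.35
tcp_pos: [0.5605, 0.3678, 0.0995]
tool_rot: [3.14, -0.0, 0.596]
wrist_force: [1.2, -0.3, 0.9]
width: 0.499
```

Run:
```python
from h import *
s=go(0.561,0.3705,0.031,0.6)
c=cam("wrist"); save(c,"w27.png"); print(proj(c,[[0.561,0.3705,0.0405]]))
```

```text
t 47.35 tcp [0.5605 0.3678 0.0995] yaw 0.596 w 0.499 -> shift cm [ 0.19 -0.2   6.85] turn deg [ 0.1 -0.  -0.2]
[[261.88495085 201.09482995]]
```

View pics/w27.png

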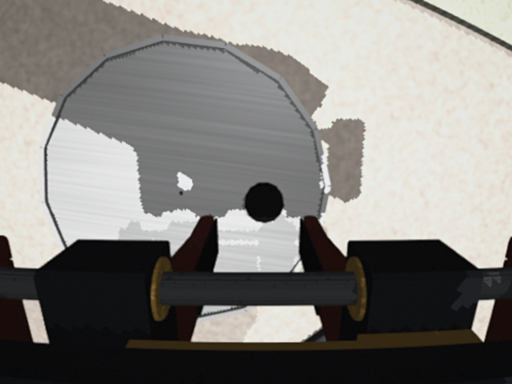

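Button C is at (264,201), as predicted. I'll grip it.

{"name": "play_rows", "arguments": {
  "rows": [
    [0.53,[0.2,-0.2,2.5],[0,0,0]],
    [0.53,[0.2,-0.2,5],[0,0,0]],
    [0.53,[0.2,-0.2,6.5],[0,0,0]],
    [0.53,[0.2,-0.2,6.8],[0,0,0]],
    [0.53,[0.2,-0.2,6.8],[0,0,0]],
    [1,[0.2,-0.2,6.8],[0,0,0]],
    [1,[0.2,-0.2,6.8],[0,0,0]],
    [1,[0.2,-0.2,6.8],[0,0,0]],
    [1,[0.2,-0.2,6.8],[0,0,0]],
    [1,[0.2,-0.2,6.8],[0,0,0]],
    [1,[0.2,-0.2,6.8],[0,0,0]],
    [1,[0.2,-0.2,6.8],[0,0,0]],
    [1,[0.2,-0.2,6.8],[0,0,0]],
    [1,[0.2,-0.2,6.8],[0,0,0]],
    [1,[0.2,-0.2,3],[0,0,0]],
    [1,[0.2,-0.2,-2],[0,0,0]],
    [1,[0.2,-0.2,-7],[0,0,0]],
    [1,[0.2,-0.2,-10.3],[0,0,0]],
    [1,[0.2,-0.2,-10.3],[0,0,0]],
    [1,[0.2,-0.2,-10.3],[0,0,0]]
  ],
  "newtons": 20
}}

```text
t: 49.4
tcp_pos: [0.5596, 0.3733, 0.2023]
tool_rot: [-3.141, -0.001, 0.6]
wrist_force: [-0.8, -0.3, -0.6]
width: 0.319
```

Run:
```python
from h import *
s=go(0.615,0.034,0.2,0.6)
c=cam("wrist"); save(c,"w28.png")
c=cam("side"); potfit(c,.615,.034,"s28",1.5,.17)
```

```text
t 49.4 tcp [0.5596 0.3733 0.2023] yaw 0.6 w 0.319 -> shift cm [-14.58  31.13   0.19] turn deg [-0.  -0.1 -0. ]
```

View pics/w28.png

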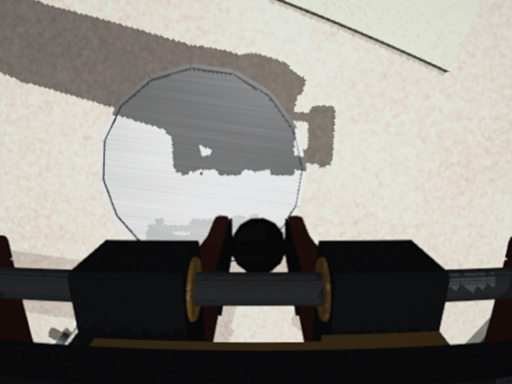

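{"name": "play_rows", "arguments": {
  "rows": [
    [1,[-1.8,4,0],[0,0,0]],
    [1,[-3.9,8.5,0],[0,0,0]],
    [1,[-6,13,0],[0,0,0]],
    [1,[-8.1,17.5,0],[0,0,0]],
    [1,[-10.2,22,0],[0,0,0]],
    [1,[-12.3,26.5,0],[0,0,0]],
    [1,[-14,30,0],[0,0,0]],
    [1,[-14.6,31.1,0],[0,0,0]],
    [1,[-14.6,31.1,0],[0,0,0]],
    [1,[-14.6,31.1,0],[0,0,0]],
    [1,[-14.6,31.1,0],[0,0,0]]
  ]
}}

```text
t: 50.6
tcp_pos: [0.6142, 0.0365, 0.2009]
tool_rot: [-3.14, 0.001, 0.603]
wrist_force: [-0.2, -0.4, -1.0]
width: 0.318
```

Run:
```python
from h import *
s=go(0.615,0.034,0.08,0.6)
c=cam("wrist"); potfit(c,.615,.034,"w29",1.5,.17)
```

```text
t 50.6 tcp [0.6142 0.0365 0.2009] yaw 0.603 w 0.318 -> shift cm [-0.07  0.27 12.09] turn deg [-0.1  0.   0.1]
```

View pics/w29.png

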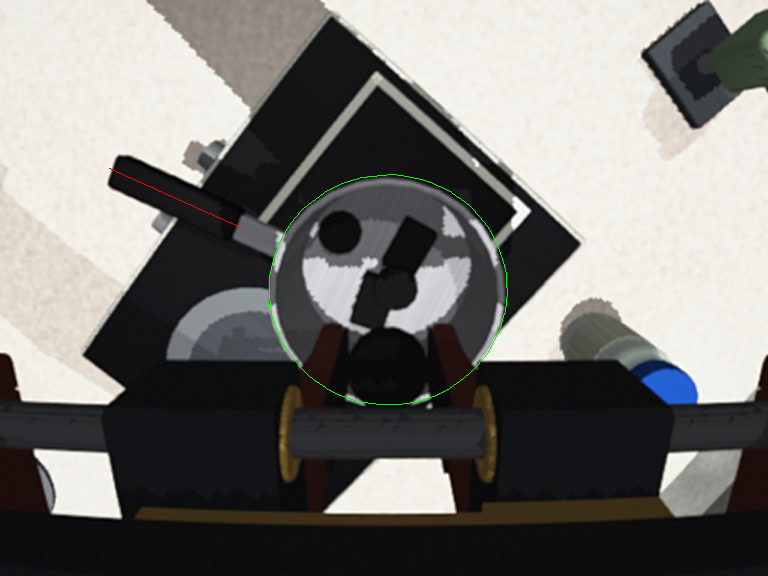

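{"name": "play_rows", "arguments": {
  "rows": [
    [1,[0.9,0.9,4],[0,0,0]],
    [1,[0.9,0.9,8],[0,0,0]],
    [1,[0.9,0.9,11],[0,0,0]],
    [1,[0.9,0.9,11.9],[0,0,0]],
    [1,[0.9,0.9,11.9],[0,0,0]],
    [0.52,[0.9,0.9,11.9],[0,0,0]],
    [0.52,[0.9,0.9,11.9],[0,0,0]],
    [0.52,[0.9,0.9,11.9],[0,0,0]],
    [0.52,[0.9,0.9,11.9],[0,0,0]],
    [0.52,[0.9,0.9,8],[0,0,0]],
    [0.52,[0.9,0.9,3],[0,0,0]],
    [0.52,[0.9,0.9,0],[0,0,0]],
    [0.52,[0.9,0.9,0],[0,0,0]]
  ]
}}

```text
t: 51.95
tcp_pos: [0.6296, 0.0309, 0.2069]
tool_rot: [3.138, -0.008, 0.599]
wrist_force: [0.9, -0.0, -0.5]
width: 0.483
```

Run:
```python
from h import *
c=cam("side"); potfit(c,.615,.034,"s30",1.5,.17)
c=cam("wrist"); save(c,"w30.png")
x,y,w=.614,.034,.17
print(x-.125*np.cos(w),y-.125*np.sin(w))
s=go(x-.125*np.cos(w),y-.125*np.sin(w),0.2,w+np.pi/2);
```

```text
0.49080190413630487 0.012852206366625499
t 52.05 tcp [0.6272 0.0316 0.2023] yaw 0.599 w 0.482 -> shift cm [-12.32  -6.14   0.21] turn deg [  0.1  -0.1 -65.4]
```

View pics/s30.png

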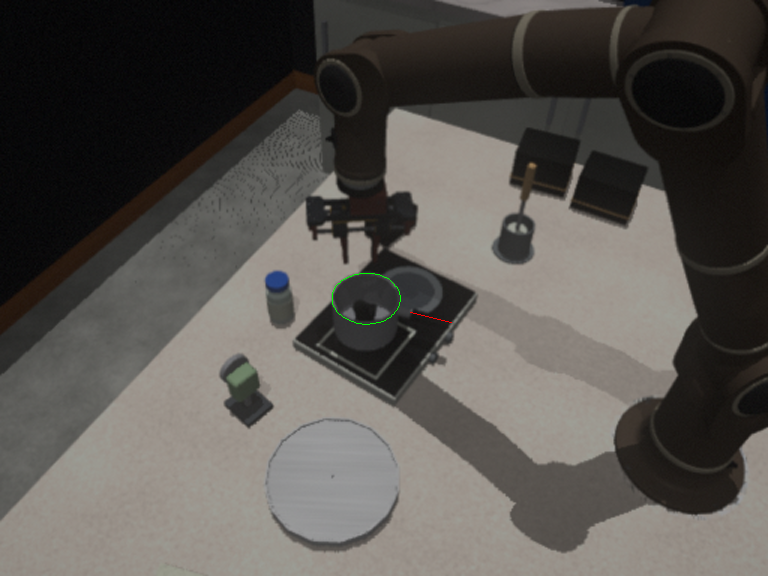

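View pics/w30.png

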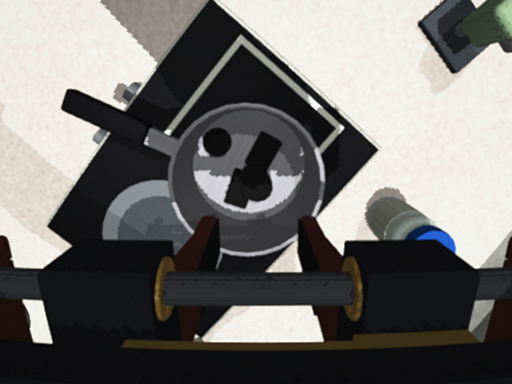

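The platter is empty. I'll move to the handle and look.

{"name": "play_rows", "arguments": {
  "rows": [
    [0.3,[-3,-1.5,0],[0,0,-8]],
    [0.3,[-6,-3,0],[0,0,-16]],
    [0.3,[-9,-4.5,0],[0,0,-24]],
    [0.3,[-12.3,-6.1,0],[0,0,-32]],
    [0.3,[-12.3,-6.1,0],[0,0,-40]],
    [0.3,[-12.3,-6.1,0],[0,0,-48]],
    [0.3,[-12.3,-6.1,0],[0,0,-56]],
    [0.3,[-12.3,-6.1,0],[0,0,-64]],
    [0.3,[-12.3,-6.1,0],[0,0,-65.4]],
    [0.3,[-12.3,-6.1,0],[0,0,-65.4]],
    [0.3,[-12.3,-6.1,0],[0,0,-65.4]]
  ]
}}

```text
t: 53.15
tcp_pos: [0.4907, 0.0124, 0.2011]
tool_rot: [-3.141, 0.0, 1.738]
wrist_force: [-0.6, 0.6, -0.2]
width: 0.698
```

Run:
```python
from h import *
c=cam("wrist"); potfit(c,.614,.034,"w31",1.5,.17)
c=cam("side"); np.savez("pics/s31.npz",**{k:c[k] for k in c}); cv2.imwrite("pics/s31.png",cv2.resize(c["image"][160:280,180:330],(750,600),interpolation=cv2.INTER_CUBIC)[:,:,::-1])
s=go(0.4908,0.0129,0.082,.17+np.pi/2)
```

```text
t 53.25 tcp [0.4909 0.0125 0.2014] yaw 1.739 w 0.699 -> shift cm [4.000e-02 1.000e-02 1.194e+01] turn deg [-0.   0.  -0.1]
```

View pics/w31.png

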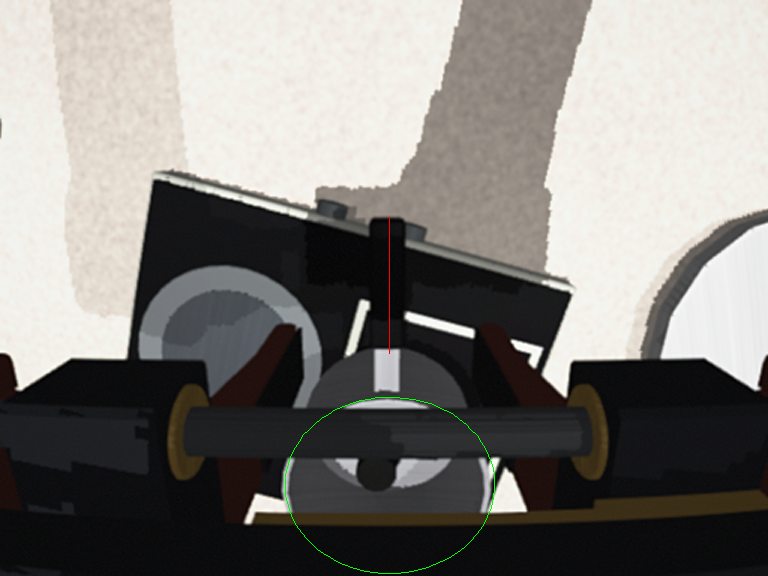

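View pics/s31.png

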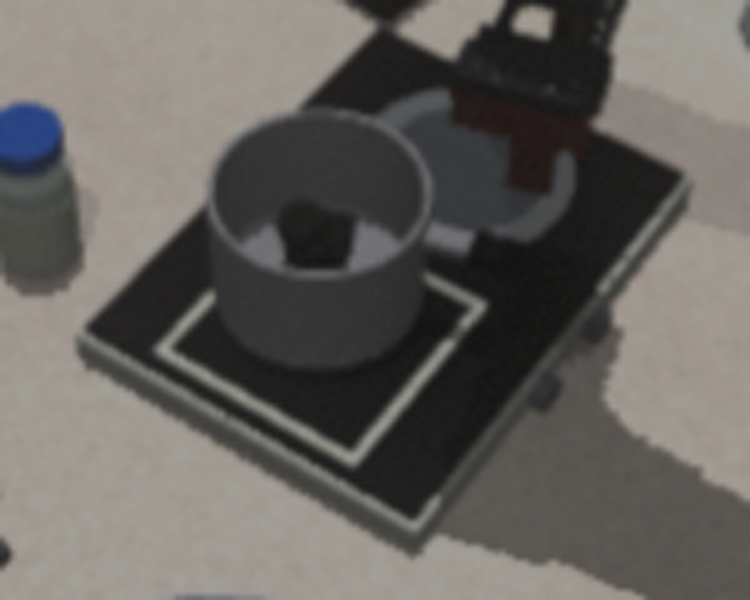

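{"name": "play_rows", "arguments": {
  "rows": [
    [0.3,[0,0,4],[0,0,0]],
    [0.3,[0,0,8],[0,0,0]],
    [0.3,[0,0,11],[0,0,0]],
    [0.3,[0,0,11.9],[0,0,0]],
    [0.3,[0,0,11.9],[0,0,0]],
    [1,[0,0,11.9],[0,0,0]],
    [1,[0,0,11.9],[0,0,0]],
    [1,[0,0,11.9],[0,0,0]],
    [1,[0,0,11.9],[0,0,0]],
    [1,[0,0,11.9],[0,0,0]],
    [1,[0,0,11.9],[0,0,0]],
    [1,[0,0,11.9],[0,0,0]],
    [1,[0,0,11.9],[0,0,0]],
    [1,[0,0,11.9],[0,0,0]],
    [1,[0,0,11.9],[0,0,0]],
    [1,[0,0,11.9],[0,0,0]],
    [1,[0,0,11.9],[0,0,0]],
    [1,[0,0,11.9],[0,0,0]],
    [1,[0,0,11.9],[0,0,0]]
  ],
  "newtons": 15
}}

```text
t: 55.15
tcp_pos: [0.4912, 0.0124, 0.0829]
tool_rot: [3.141, -0.0, 1.74]
wrist_force: [-0.4, -0.8, 5.5]
width: 0.228
```

Run:
```python
from h import *
c=cam("side"); np.savez("pics/s32.npz",**{k:c[k] for k in c})
b=ortho(c,0.115,0.5,0.7,-0.1,0.13,0.0004); cv2.imwrite("pics/o32.png",b[:,:,::-1])
s=manip.get_state(); p=s["tcp_pos"]; print(s["wrist_force"])
go(p[0]-.031,p[1]-.1277,p[2],s["tool_rot"][2])
```

```text
[-1.88454635 -0.89576858  7.29375736]
t 55.2 tcp [0.4912 0.0124 0.0829] yaw 1.74 w 0.226 -> shift cm [-12.06  -5.21  -0.  ] turn deg [ 0. -0. -0.]
```

View pics/o32.png

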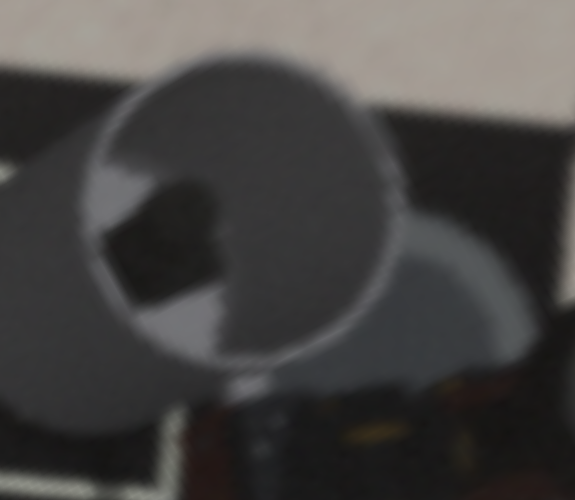

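The upward wrist force of about 7 N shows I'm pressing slightly down on the handle. I'll relieve it before sliding.

{"name": "play_rows", "arguments": {
  "rows": [
    [1,[0,0,-0.05],[0,0,0]],
    [1,[0,0,-0.05],[0,0,0]],
    [1,[0,0,-0.05],[0,0,0]]
  ]
}}

```text
t: 55.5
tcp_pos: [0.4912, 0.0124, 0.083]
tool_rot: [3.141, 0.0, 1.741]
wrist_force: [1.3, -0.4, -2.9]
width: 0.224
```

Run:
```python
from h import *
s=manip.get_state(); p=s["tcp_pos"]; print(s["wrist_force"],s["ft_torque"],p,s["tool_rot"])
```

```text
[ 1.34382094 -0.39060892 -2.93586064] [-0.11925757 -0.42278517 -0.14529084] [0.49119362 0.01237705 0.08298469] [3.14139715e+00 2.80240935e-04 1.74065103e+00]
```

{"name": "play_rows", "arguments": {
  "rows": [
    [1,[-0.3,-0.1,0],[0,0,0]],
    [1,[-1,-0.4,0],[0,0,0]],
    [1,[-2,-0.9,0],[0,0,0]],
    [1,[-3.2,-1.4,0],[0,0,0]],
    [1,[-4.5,-1.9,0],[0,0,0]],
    [1,[-5.8,-2.5,0],[0,0,0]],
    [1,[-7.2,-3.1,0],[0,0,0]],
    [1,[-8.6,-3.7,0],[0,0,0]],
    [1,[-9.8,-4.2,0],[0,0,0]],
    [1,[-10.9,-4.7,0],[0,0,0]],
    [1,[-11.6,-5,0],[0,0,0]],
    [1,[-12,-5.2,0],[0,0,0]],
    [1,[-12.1,-5.2,0],[0,0,0]],
    [1,[-12.1,-5.2,0],[0,0,0]],
    [1,[-12.1,-5.2,0],[0,0,0]]
  ],
  "newtons": 25
}}

```text
t: 57.0
tcp_pos: [0.4597, -0.1155, 0.083]
tool_rot: [-3.14, -0.0, 1.741]
wrist_force: [-2.4, 0.9, -1.2]
width: 0.222
```

Run:
```python
from h import *
s=manip.get_state(); p=s["tcp_pos"]; print(s["wrist_force"],s["ft_torque"],p,s["tool_rot"])
views("d")
```

```text
[-2.36495325  0.89574755 -1.21064518] [0.08652255 0.62292016 0.18722228] [ 0.45969135 -0.115478    0.08296704] [-3.14045425e+00 -2.37385712e-04  1.74060421e+00]
```

View pics/v_d.png

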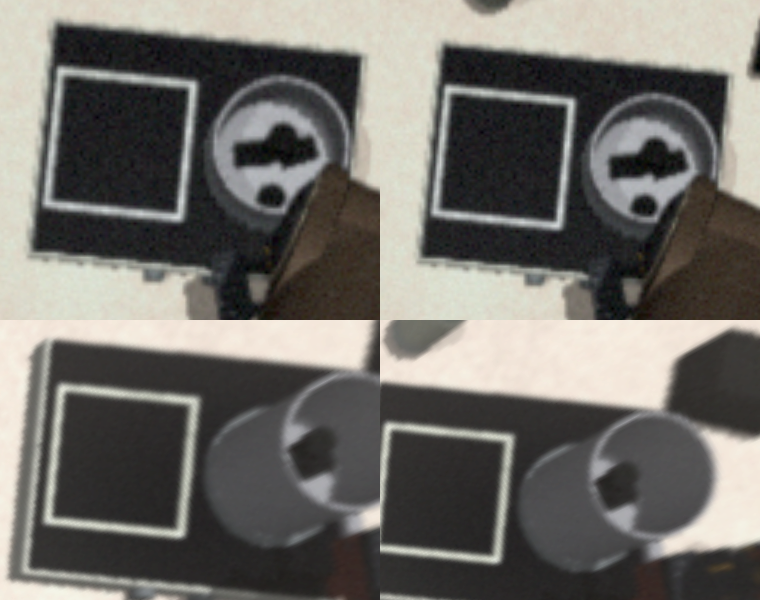

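The pot centre agrees with the disc within about 3 mm in both views. I'll release and rise.

{"name": "play_rows", "arguments": {
  "rows": [
    [0.3,[0,0,0],[0,0,0]],
    [0.3,[0,0,0],[0,0,0]],
    [0.3,[0,0,0],[0,0,0]],
    [0.3,[0,0,0],[0,0,0]],
    [0.3,[0,0,0],[0,0,0]],
    [0.3,[0,0,-4],[0,0,0]],
    [0.3,[0,0,-9],[0,0,0]],
    [0.3,[0,0,-14],[0,0,0]],
    [0.3,[0,-5,-18],[0,0,0]],
    [0.3,[0,-8,-20],[0,0,0]],
    [0.3,[0,-8,-20],[0,0,0]],
    [0.3,[0,-8,-20],[0,0,0]]
  ]
}}

```text
t: 58.3
tcp_pos: [0.3816, -0.129, 0.2841]
tool_rot: [3.137, -0.001, 1.741]
wrist_force: [0.2, 0.0, -0.2]
width: 0.7
```

Run:
```python
from h import *
s=manip.get_state(); print(s["tcp_pos"])
views("e")
for n in ("top","side"):
    d=dict(np.load(f"pics/{n}_e.npz")); save(d,n+"_e.png")
c=cam("wrist"); save(c,"w33.png")
```

```text
[ 0.38161362 -0.12898112  0.28414239]
```

View pics/v_e.png

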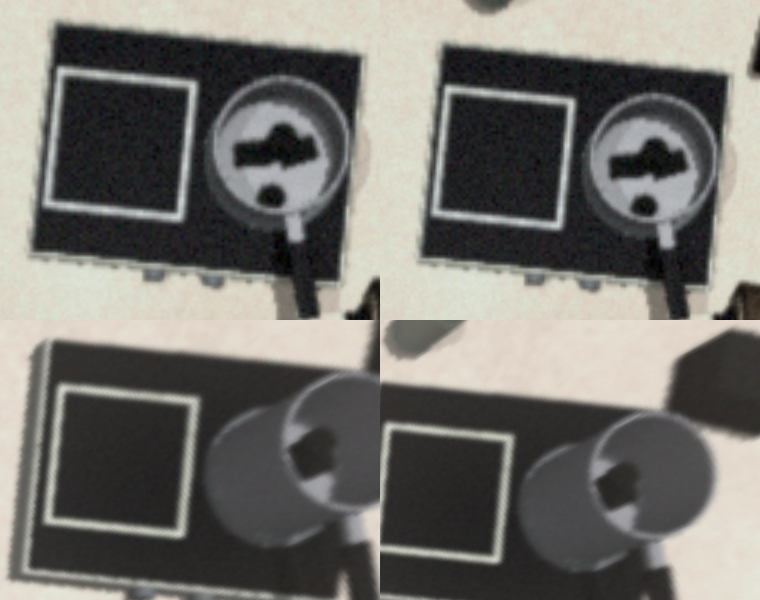

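View pics/side_e.png

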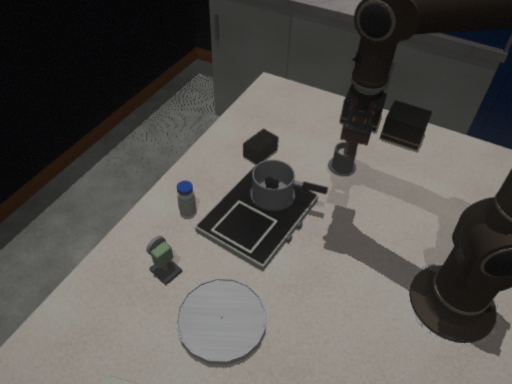

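View pics/w33.png

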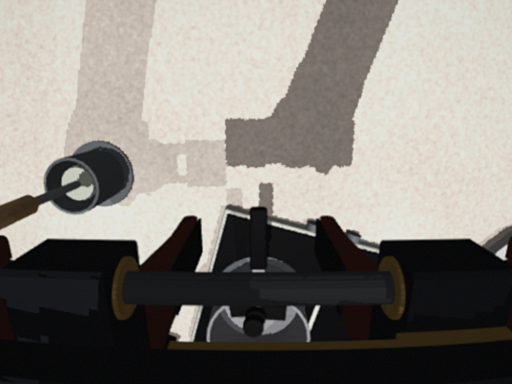

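Top view: two blocks and at least two buttons are visible. I'll view from above to confirm all five are in.

Run:
```python
from h import *
go(0.672,-0.078,0.30,1.741)
```

```text
t 58.45 tcp [ 0.3817 -0.1287  0.2822] yaw 1.741 w 0.703 -> shift cm [ 0.06 29.46 -1.83] turn deg [-0.1  0.   0. ]
```

{"name": "play_rows", "arguments": {
  "rows": [
    [0.3,[0,4,-1.8],[0,0,0]],
    [0.3,[0,9,-1.8],[0,0,0]],
    [0.3,[0,14,-1.8],[0,0,0]],
    [0.3,[0,19,-1.8],[0,0,0]],
    [0.3,[0,24,-1.8],[0,0,0]],
    [0.3,[0,28,-1.8],[0,0,0]],
    [0.3,[0,29.5,-1.8],[0,0,0]],
    [0.3,[0,29.5,-1.8],[0,0,0]],
    [0.3,[0,29.5,-1.8],[0,0,0]],
    [0.3,[0,29.5,-1.8],[0,0,0]],
    [0.3,[0,29.5,-1.8],[0,0,0]]
  ]
}}

```text
t: 59.55
tcp_pos: [0.6715, -0.0797, 0.3015]
tool_rot: [3.141, -0.0, 1.74]
wrist_force: [-0.0, -0.6, 0.3]
width: 0.699
```

Run:
```python
from h import *
c=cam("wrist"); W=points(c)
save(c,"w34.png")
o=ortho(c,0.06,0.51,0.66,-0.17,-0.02,0.0003)
xs=np.arange(.66,.51,-.0003); ys=np.arange(-.02,-.17,-.0003); Y,X=np.meshgrid(ys,xs)
p=proj(c,np.stack([X,Y,np.full_like(X,.06)],-1).reshape(-1,3)).astype(np.float32)
Z=cv2.remap(W[...,2].astype(np.float32),p[:,0].reshape(X.shape),p[:,1].reshape(X.shape),cv2.INTER_NEAREST)
h=np.clip((Z-.03)/.06*255,0,255).astype(np.uint8)
h=cv2.applyColorMap(h,cv2.COLORMAP_JET)
g=np.clip(o.astype(float)*2.2,0,255).astype(np.uint8)
o2=np.hstack([g[:,:,::-1],h]); print(o2.shape); cv2.imwrite("pics/o34.png",cv2.resize(o2,(800,400)))
```

```text
(501, 1002, 3)<stdin>:8: RuntimeWarning: invalid value encountered in cast
```

View pics/o34.png

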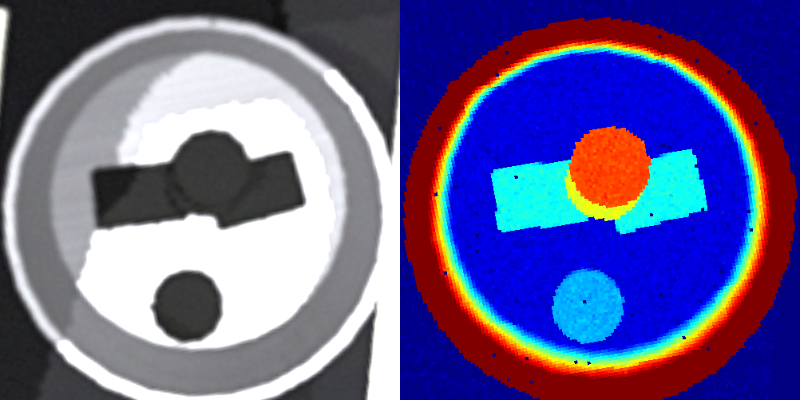

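View pics/w34.png

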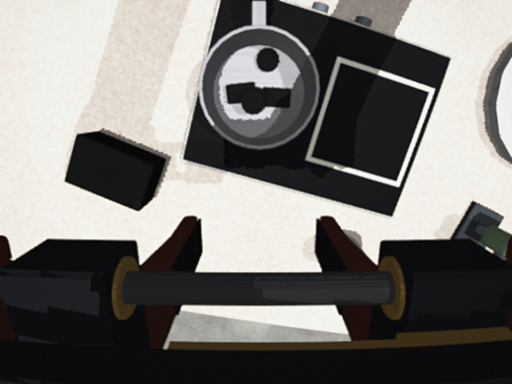

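The height map shows all five pieces: two blocks, one button on the floor and two stacked buttons. Last check of the brush and pot, then hand in.

Run:
```python
from h import *
c=cam("side"); potfit(c,.585,-.095,"s35",1.5)
```

```text
(no output)
```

View pics/s35.png

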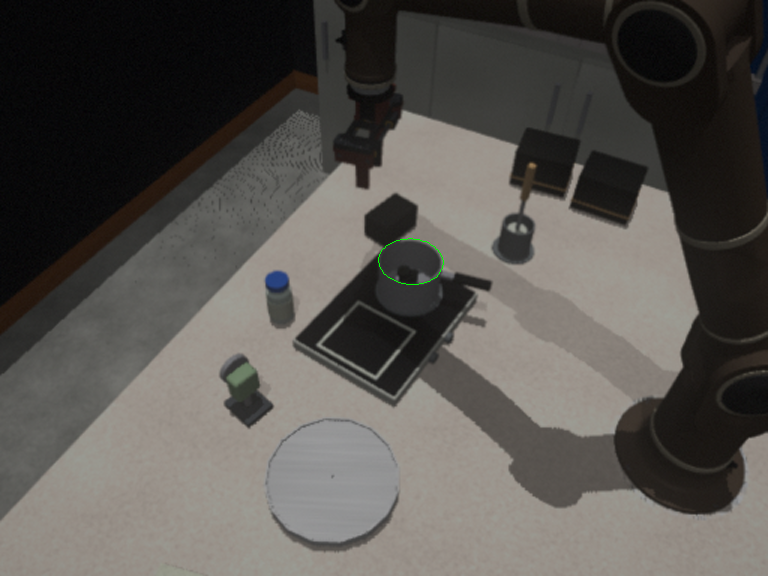

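The circle drawn at the heating mark falls on the pot rim at (410,262). The brush is upright in its holder at (517,235), and the platter is empty.

```bash
python3 -c "
from cell import manip
print(manip.hand_in(), manip.get_state()['t'])"
```

```text
the job is handed in; nothing more can be done
the job is handed in; nothing more can be done
```

I handed the job in a little after 59.6 s of robot time. As far as my cameras can show, every step was completed; the hand-in gives no verdict.

- **Scrub:** I slid the pot by its handle onto the square mark, a few mm off at most. I then made three brush strokes to the floor, with the tip about 28–30 mm off the pot's axis. The brush went back upright into its holder.
- **Test pieces:** All five went from the turntable into the pot. A final height map shows the two blocks and a button on the pot floor, with the other two buttons stacked on the blocks, well below the limit.
- **Knock:** The pot was knocked about 30 mm aside while I was at the turntable. I found it again in the camera images and carried on from there.
- **Final position:** I slid the pot back to the round mark. Its centre is about 3 mm from the mark's centre in both the top and side views, which differ from each other by up to 4.5 mm.
- **Not checked directly:** I did not image the two rises between brush strokes. I judged them by the commanded height, about 74 mm against the 60 mm required.
- **Bystanders:** The durometer, slab and jar were never touched and look unmoved, but I did not measure their final positions.

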